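# Clear the frame-trimming bed and dump the hopper

## Task

Sweep every plastic offcut off the trimming bed into the hopper at its open end with the block brush (they are sharp: never touch them with the gripper), then stand the brush back upright and lengthwise, wholly on its mat. Next pull the hopper's sprung shutter all the way out to its stop, keep it there for a second so that all the offcuts drop into the waste tray, and let it go fully home. Last, lay all the frame blanks flat on the cleared bed, wholly on it and not one on another, leaving the spectacle case and the bottle where they are.

Things in the scene. Friction and masses are not known exactly. Their poses are not given: they have to be found in the camera images.
- station: Ivory frame-trimming station, fixed. Origin on the bench (z = 0), mid-width, under the line where bed (y > 0) and hopper (y < 0) meet. Casing x -113..113, y -112..259 mm; side walls and +y end wall rise to 160 mm. A low motor housing outside its +x side: x 114..199, y 65..235, 125 mm high.
- bed_edge (a point): Middle of the bed's edge over the hopper, on the bed's top, 135 mm above the bench; axes as the station's. The bed is flat aluminium, x -105..105 mm, y 0..251 mm from here, with rims 25 mm high on both x sides and at the +y end, open towards -y, where it drops straight into the hopper.
- hopper_floor (a point): Centre of the hopper's floor (the clear shutter's top when home), 78 mm above the bench, 57 mm below the bed. The open-topped hopper is 210 mm wide (x), 106 mm long (y) and has a clear end wall (6 mm thick, up to 160 mm) at -y. Axes as the station's.
- tray_floor (a point): Centre of the waste tray's floor, 4 mm above the bench, right under the shutter and of the hopper's plan (210 x 106 mm). Offcuts drop into it when the shutter is out.
- shutter (a joint): Travel of the sprung shutter under the hopper, m: 0 home (hopper shut), about 0.102 at its outer stop (hopper open). It slides out level along the station's -y. A damped spring always pulls it home: about 7 N at home, 16 N at the stop; let go, it shuts by itself within 1 s.
- shutter_grip (a point): Centre of the grip of the shutter's upright black pull: a plate 40 mm wide (station x), 16 mm thick (y), 78 to 150 mm above the bench, with a 50 x 22 mm cap on it up to 156 mm. The point is 128 mm above the bench; at home it is at station x 0, y -176 mm, 64 mm outside the hopper's end wall. Moves with the shutter. Axes as the station's.
- mat: Black rubber brush mat, fixed on the bench, 190 x 130 mm (x by y), 6 mm thick; origin at the centre of its underside.
- brush_grip (a point): Centre of the upright wooden grip of a loose block brush (about 250 g): grip 36 mm (brush x) by 28 mm (y), 62 to 136 mm above the bristle ends; this point is 108 mm above them. Head under it: 120 mm long (x), 60 mm wide (y), stiff dense bristles 0 to 38 mm, wooden back 38 to 62 mm. z up. Bottom-heavy, it stands by itself, at the start on the mat.
- scrap0: Loose brown plastic offcut, a chunky block 42 x 28 mm, 22 mm high, 30 g; origin at its centre, half-way up. Absent in some runs.
- scrap1: Loose brown plastic offcut, a chunky disc 44 mm across, 18 mm high, 30 g; origin at its centre, half-way up. Absent in some runs.
- scrap2: Loose brown plastic offcut, a chunky L-shaped piece in a 42 x 32 mm outline (legs 16 mm wide), 20 mm high, 30 g; origin at its centre, half-way up. Absent in some runs.
- scrap3: Loose brown plastic offcut, a chunky block 42 x 28 mm, 22 mm high, 30 g; origin at its centre, half-way up. Absent in some runs.
- scrap4: Loose brown plastic offcut, a chunky disc 44 mm across, 18 mm high, 30 g; origin at its centre, half-way up. Absent in some runs.
- scrap5: Loose brown plastic offcut, a chunky L-shaped piece in a 42 x 32 mm outline (legs 16 mm wide), 20 mm high, 30 g; origin at its centre, half-way up. Absent in some runs.
- case: Dark spectacle case, 160 x 60 x 43 mm, a bystander; origin at the centre of its underside.
- cleaner: White lens-cleaner bottle, 54 mm across, 130 mm tall, a bystander; origin at the centre of its underside.
- brush: The same brush; origin at the centre of the bristle ends, axes as brush_grip.
- board: Plywood stock board, fixed on the bench, 270 x 160 mm (x by y), 8 mm thick, on which the blanks lie at the start; origin at the centre of its underside.
- blank0: Loose frame blank: plain brown plastic bar 130 mm long (its x), 40 mm wide (y), 24 mm high, 160 g, at the start lying flat on the board, side by side with the others, gaps of 25 mm or more; origin at its centre, half-way up. Absent in some runs.
- blank1: Loose frame blank: plain brown plastic bar 130 mm long (its x), 40 mm wide (y), 24 mm high, 160 g, at the start lying flat on the board, side by side with the others, gaps of 25 mm or more; origin at its centre, half-way up. Absent in some runs.
- blank2: Loose frame blank: plain brown plastic bar 130 mm long (its x), 40 mm wide (y), 24 mm high, 160 g, at the start lying flat on the board, side by side with the others, gaps of 25 mm or more; origin at its centre, half-way up. Absent in some runs.
Things that resemble listed ones, but are neither listed nor needed, are in the scene too. Leave any yellow look-alike of the scrap4 alone.

How it is judged:
By the outcome, as a careful person would: the job done as asked, in the order asked, and still so for the second after the job is handed in, with the robot touching nothing.
Of blank0, blank1, blank2 only 2 to 3 are there at a start; the rules pass over those that are not, and their reading is None.
Of scrap0, scrap1, scrap2, scrap3, scrap4, scrap5 only 3 to 6 are there at a start; the rules pass over those that are not, and their reading is None.
At some moment in a run one of brush, scrap0, scrap1, scrap2, scrap3, scrap4, scrap5 may be knocked a few centimetres aside while the robot is not near it.
Once in a run the grip may slacken for a moment while it holds something.
It also fails if it takes over 210 s, if anything falls off the work surface, if the arm or the gripper's body presses on something with over 40 N, if the wrist force passes 120 N, or if a joint passes its speed limit or range.

## Robot

A 7-joint arm with a two-finger parallel gripper is mounted at the origin on the work surface. World frame = base frame: x ahead of the robot, y to its left, z up, the work surface at z = 0. Lengths are in mm, angles in rad, forces in N, time in s.
With the tool pointing down it reaches from about 400 to 900 mm from the base axis. Payload 5.6 kg.
Tool frame: the origin (TCP) lies where the fingers leave the gripper's body, on its centre line; the fingertips stand 88 mm ahead of it and the grasp point (between the pads) lies 69 mm ahead of it; y points along the fingers, z is the direction in which the jaws open and shut, and the axes are right-handed (so a half turn about y gives the same grasp; the last joint's range is limited). The gripper opens to 92 mm and grips with 3 to 60 N. Pads are 20 mm wide; open, the fingers measure 128 mm over their backs; the gripper's body (75 mm by 189 mm) begins 69 mm behind the grasp point.
Start: joints at [-1.341, 0.468, -0.012, 1.603, 0.006, 1.071, -0.056], TCP at [175.166, 625.957, 302.692] pointing down, gripper open.
Joint ranges: [-2.53, 2.53], [-0.31, 2.02], [-1.57, 1.55], [0.28, 2.44], [-1.29, 4.43], [0.15, 1.84], [-2.92, 2.92]. Speed limits (rad/s): [2.57, 2.57, 3.14, 3.14, 3.14, 3.14, 3.14].

## Interface

Orientations are given as a 3x3 rotation matrix whose columns are the frame's x, y, z axes.
In Python, from rig import r gives the robot as it stands.
- The arm moves only by the tool servo_tool, never from a script. Its argument "increments" is a list of rows, each a list of 5 numbers: the shift along the tool's x, y, z in cm, then the turn about the tool's y in rad, then the opening in per cent of the stroke, from 0 (shut) to 100 (fully open). In form: [[dx, dy, dz, spin, claw], ...]. A call has 1 to 12 rows; each row shifts and turns the commanded pose from where the row before left it, along the tool's axes as they then stand; what a row does not reach is not made up. A row lasts 1/8 s, in which the tool goes at most 62.5 mm and 10.7 degrees, less where a joint would pass 70% of its speed; a pose out of reach is approached as far as the arm can. A call with a gripper value outside its range is refused whole. The fingers move at their own pace and stop on an object; the grip force is fixed at half the most. Time passes only in rows, so rows that do not move let the fingers close. It gives the time, the measured TCP pose, the force and the opening at its end, in the units of the state.
- r.read_state(): the state, without advancing time (a new reading comes with each control period).
- r.capture(name): name is "scene" or "top"; returns the picture (420x560x3 uint8, red, green, blue); there is no depth.
- r.camera_model(name): a dict with "fx", "fy", "cx", "cy" (pixels), "view" (4x4, takes a point from world to camera coordinates). Camera axes: x right, y down, z forward; pixel columns grow to the right and rows downward; lengths in mm; the calibration is good to about 2 mm. A picture is of the moment at which its call begins. camera_model takes no time and is no camera call.
- r.hand_in(): hands the job in, once; it reports no verdict.
The state is a dict: "t": time; "joints": joint angles; "joint_velocities": joint speeds; "tau": joint torques, N m; "eef_pos": TCP position; "orientation": TCP orientation; "force": force on the tool from outside, world axes, zero at the start; "ft_torque": the same for the moment, N m; "width": finger opening in mm.
Only numpy, scipy, OpenCV 4.12 (cv2) and the standard library are available. Lean on these libraries where they do the work, as an engineer would, in place of code of your own. Each camera call takes 0.05 s, during which the arm holds its last target.

## Working session

There is one attempt and no reset: what is moved stays moved. The work goes in short steps, Python scripts to look and compute and a tool call to move; the robot and the scene stay as the last step left them, time stands still between calls to the robot, and variables do not carry over. Pictures are saved under pics/ and viewed, and the job is handed in when it is done.

Besides the shell and the picture viewer there is one more tool, called after "Emit:" as name(argument=value, ...), one argument or row to a line, values as JSON. servo_tool: Moves the arm, as the interface text tells. Its arguments: {"type":"object","properties":{"increments":{"type":"array","items":{"type":"array","items":{"type":"number"}}}},"required":["increments"]}

```bash
ls; mkdir -p pics; python3 - <<'E'
from rig import r
import cv2,numpy as np
s=r.read_state(); print(s)
for n in("scene","top"):
    im=r.capture(n); cv2.imwrite(f"pics/{n}0.png",im[:,:,::-1]); 
    m=r.camera_model(n); print(n,{k:np.round(v,3).tolist() for k,v in m.items()})
E
```

```text
pics
{'t': 0.0, 'joints': array([-1.34100263,  0.46835649, -0.01161379,  1.60358788,  0.00597773,
        1.07138992, -0.05630583]), 'joint_velocities': array([-2.37781447e-04, -3.27855949e-04,  5.56160357e-04,  7.83164226e-04,
       -6.79368774e-04,  2.28150686e-05,  6.97964574e-04]), 'tau': array([ 8.85643362e-05, -5.20581579e+01, -1.22308181e-02, -2.43764055e+01,
       -5.66326431e-02,  1.69767591e-02,  1.44940486e-04]), 'eef_pos': array([175.0596672 , 625.55420751, 301.76843111]), 'orientation': array([[ 9.63002890e-01, -3.66629531e-04,  2.69490817e-01],
       [-2.69491049e-01, -1.66710109e-03,  9.63001451e-01],
       [ 9.62036650e-05, -9.99998543e-01, -1.70422655e-03]]), 'force': array([ 0.42714279, -0.4545638 ,  0.24810228]), 'ft_torque': array([-0.04018779,  0.01354901, -0.00254675]), 'width': 91.8347900715273}
scene {'fx': 468.052, 'fy': 468.052, 'cx': 271.338, 'cy': 208.996, 'view': [[-0.722, 0.692, -0.015, 431.336], [0.544, 0.554, -0.631, -238.071], [-0.428, -0.464, -0.776, 1472.934], [0.0, 0.0, 0.0, 1.0]]}
top {'fx': 428.49, 'fy': 428.49, 'cx': 272.153, 'cy': 205.367, 'view': [[0.003, -1.0, -0.0, -17.392], [-0.984, -0.003, -0.178, 572.118], [0.178, 0.001, -0.984, 1129.84], [0.0, 0.0, 0.0, 1.0]]}
```

View pics/scene0.png

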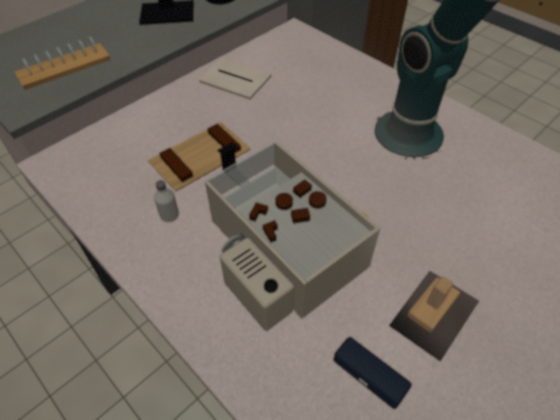

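View pics/top0.png

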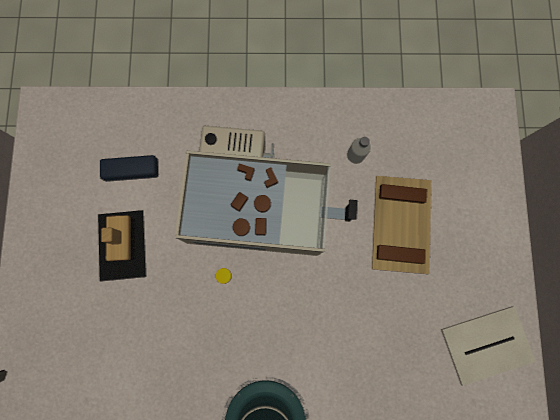

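```bash
cat > h.py <<'E'
import numpy as np,cv2
from rig import r
def ray(n,u,v,z):
    m=r.camera_model(n);V=np.array(m["view"]);R=V[:3,:3];t=V[:3,3]
    c=-R.T@t; d=R.T@np.array([(u-m["cx"])/m["fx"],(v-m["cy"])/m["fy"],1.]); 
    return c+d*(z-c[2])/d[2]
def tri(u1,v1,u2,v2,n1="top",n2="scene"):
    A=[];b=[]
    for n,u,v in((n1,u1,v1),(n2,u2,v2)):
        p0=ray(n,u,v,0);p1=ray(n,u,v,300);d=(p1-p0)/np.linalg.norm(p1-p0);P=np.eye(3)-np.outer(d,d);A.append(P);b.append(P@p0)
    return np.linalg.solve(sum(A),sum(b))
def proj(n,p):
    m=r.camera_model(n);V=np.array(m["view"]);c=V[:3,:3]@np.asarray(p,float)+V[:3,3]
    return m["fx"]*c[0]/c[2]+m["cx"],m["fy"]*c[1]/c[2]+m["cy"]
def crop(im,x0,y0,x1,y1,k,fn):
    cv2.imwrite(fn,cv2.resize(im[y0:y1,x0:x1,::-1],None,fx=k,fy=k,interpolation=cv2.INTER_CUBIC))
def snap(n,fn,box=None,k=1):
    im=r.capture(n); 
    x0,y0,x1,y1=box or (0,0,560,420)
    crop(im,x0,y0,x1,y1,k,fn); np.save("last_"+n+".npy",im); return im
E
python3 - <<'E'
import cv2
from h import *
t=cv2.imread("pics/top0.png")[:,:,::-1]; s=cv2.imread("pics/scene0.png")[:,:,::-1]
crop(t,170,115,370,265,4,"pics/t0a.png");crop(s,200,135,390,330,3,"pics/s0a.png")
crop(t,90,140,170,290,4,"pics/t0b.png");crop(s,320,250,500,410,4,"pics/s0b.png")
crop(t,330,130,450,290,3,"pics/t0c.png")
E
```

```text
(no output)
```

View pics/t0a.png

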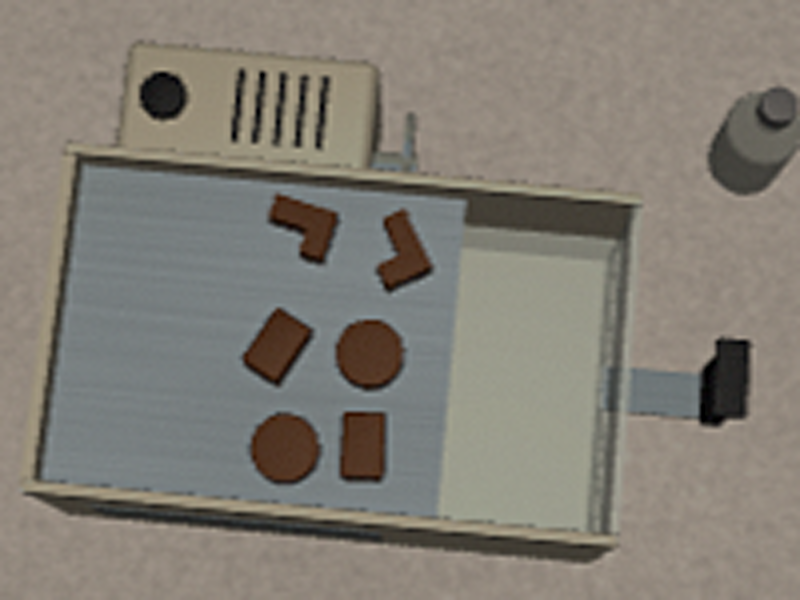

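View pics/t0b.png

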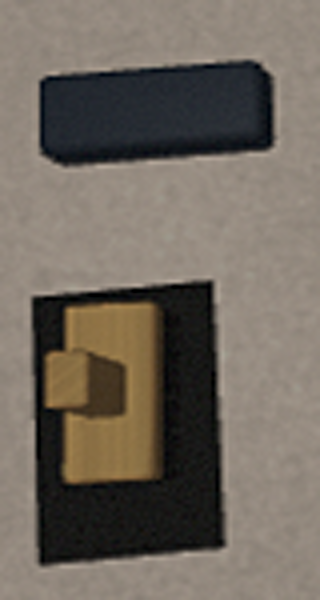

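View pics/s0b.png

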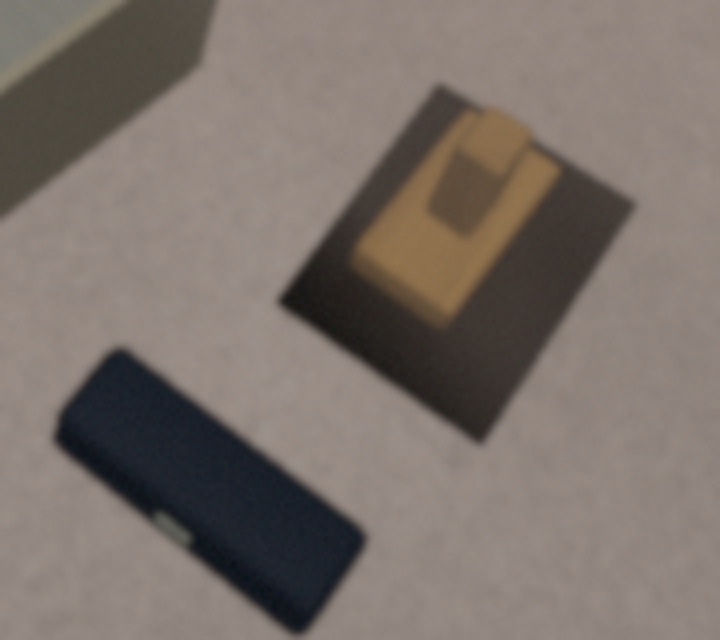

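View pics/t0c.png

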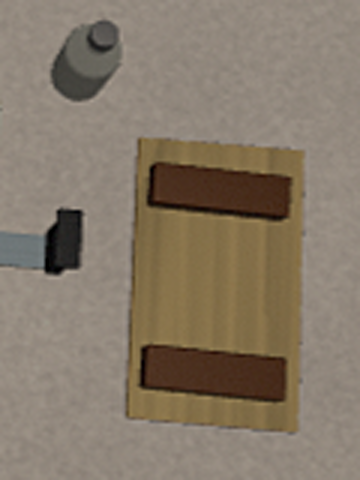

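```bash
cat >> h.py <<'E'
def cr(x,y,ox,oy,k): return ox+(x+.5)/k-.5, oy+(y+.5)/k-.5
def rects(im,lo,hi,minA=25,roi=None):
    hsv=cv2.cvtColor(im,cv2.COLOR_RGB2HSV); m=cv2.inRange(hsv,lo,hi)
    if roi:
        x0,y0,x1,y1=roi; q=np.zeros_like(m); q[y0:y1,x0:x1]=m[y0:y1,x0:x1]; m=q
    c,_=cv2.findContours(m,cv2.RETR_EXTERNAL,cv2.CHAIN_APPROX_NONE); o=[]
    for k in c:
        a=cv2.contourArea(k)
        if a<minA: continue
        o.append((a,cv2.minAreaRect(k),k))
    return o
E
python3 - <<'E'
from h import *
np.set_printoptions(precision=1,suppress=True)
def P(pts,o,k,z): return np.array([ray("top",*cr(x,y,*o,k),z) for x,y in pts])
S=P([(70,148),(640,198),(615,545),(25,487)],(170,115),4,160); print("stn",S)
e=P([(467,200),(440,515)],(170,115),4,135);print("edge",e,e.mean(0))
# local corners: TL(+x,+y)=(113,259) TR (113,-112) BR(-113,-112) BL(-113,259)
L=np.array([(113,259),(113,-112),(-113,-112),(-113,259)],float)
def fit(L,W):
    L=np.array(L,float);W=np.array(W)[:,:2];lc=L.mean(0);wc=W.mean(0);H=(L-lc).T@(W-wc);a=np.arctan2(H[0,1]-H[1,0],H[0,0]+H[1,1])
    R=np.array([[np.cos(a),-np.sin(a)],[np.sin(a),np.cos(a)]]);t=wc-R@lc;print("fit",t,"yaw",np.degrees(a),"res",(W-(L@R.T+t)).round(1).tolist());return t,a
fit(L,S)
M=P([(33,297),(212,282),(225,547),(40,563)],(90,140),4,6); print("mat",M)
B=P([(65,302),(163,302),(160,482),(62,482)],(90,140),4,68); print("brushback",B,B.mean(0))
print("grip top",P([(68,378)],(90,140),4,142))
im=cv2.imread("pics/top0.png")[:,:,::-1].copy()
for a,rc,k in rects(im,(0,90,40),(15,255,150)):
    print(round(a),np.round(rc,1).tolist() if 0 else rc, ray("top",*rc[0],155)[:2], ray("top",*rc[0],32)[:2])
E
```

```text
stn [[ 691.4  202.4  160. ]
 [ 659.6 -161.3  160. ]
 [ 439.5 -141.5  160. ]
 [ 473.9  221.7  160. ]]
edge [[664.9 -52.1 135. ]
 [459.8 -34.7 135. ]] [562.4 -43.4 135. ]
fit [559.5 -42.9] yaw -5.18044217292653 res [[-4.0, -2.5], [-2.3, 3.3], [2.7, 2.7], [3.6, -3.6]]
mat [[554.  482.    6. ]
 [565.3 354.9   6. ]
 [378.5 335.1   6. ]
 [367.1 463.    6. ]]
brushback [[540.8 434.5  68. ]
 [541.  368.2  68. ]
 [420.1 362.6  68. ]
 [419.8 427.7  68. ]] [480.4 398.3  68. ]
grip top [[480.9 400.  142. ]]
604 ((400.9752502441406, 253.74752807617188), (47.46327209472656, 14.229031562805176), 5.710593223571777) [ 433.5 -332.9] [ 441.9 -369.6]
196 ((241.0, 226.5), (15.0, 16.0), 90.0) [499.7  61.8] [515.7  70.9]
140 ((260.0, 225.5), (15.0, 10.0), 90.0) [502.4  14.6] [518.7  18.2]
186 ((262.0, 202.5), (15.0, 16.0), 90.0) [560.6  10. ] [583.8  13.1]
138 ((238.66445922851562, 200.76513671875), (9.994629859924316, 15.729253768920898), 34.99202346801758) [564.9  68.8] [588.5  78.7]
550 ((403.5243835449219, 193.28050231933594), (46.38124465942383, 14.356100082397461), 6.340191841125488) [ 585.5 -346.9] [ 611.6 -385.3]
105 ((268.6585388183594, 176.9268341064453), (15.924211502075195, 11.73362922668457), 65.224853515625) [626.8  -6.4] [657.6  -5.2]
110 ((244.5500030517578, 171.35000610351562), (15.811386108398438, 11.700427055358887), 18.434947967529297) [641.2  55.1] [673.7  63.4]
```

```bash
cat >> h.py <<'E'
def tyaw(s=None):
    s=s or r.read_state(); o=np.array(s["orientation"]); return np.degrees(np.arctan2(o[1,0],o[0,0]))
def plan(x,y,z,yaw=None):
    s=r.read_state(); p=np.array(s["eef_pos"]); a0=tyaw(s); a=a0 if yaw is None else yaw
    d=np.array([x,y,z])-p; c,sn=np.cos(np.radians(a)),np.sin(np.radians(a))
    print("t %.1f pos %s yaw %.2f w %.1f F %s"%(s["t"],np.round(p,1),a0,s["width"],np.round(s["force"],1)))
    print("spin %.3f  then dx %.2f dy %.2f dz %.2f cm"%(-np.radians(a-a0),(d[0]*c+d[1]*sn)/10,-d[2]/10,(-d[0]*sn+d[1]*c)/10))
A=np.radians(-5.2);SO=np.array([561.,-43.])
def st(x,y): return SO+np.array([x*np.cos(A)-y*np.sin(A),x*np.sin(A)+y*np.cos(A)])
E
python3 -c "
from h import *
plan(481,399.5,280,2.9)"
```

```text
t 0.1 pos [175.1 625.6 301.9] yaw -15.63 w 91.4 F [-0.1  0.4  0.2]
spin -0.323  then dx 29.41 dy 2.19 dz -24.13 cm
```

Emit:
servo_tool(
  increments=[
    [0,0,0,-0.16,100],
    [0,0,0,-0.163,100],
    [3.7,0.2,-3.0,0,100],
    [3.7,0.3,-3.0,0,100],
    [3.7,0.3,-3.0,0,100],
    [3.7,0.3,-3.0,0,100],
    [3.7,0.3,-3.0,0,100],
    [3.7,0.3,-3.0,0,100],
    [3.7,0.3,-3.0,0,100],
    [3.5,0.2,-3.1,0,100],
    [0,0,0,0,100],
    [0,0,0,0,100],
  ],
)

```text
t: 1.6
eef_pos: [480.3, 400.3, 280.3]
orientation: [[0.999, -0.001, -0.05], [0.05, 0.0, 0.999], [-0.001, -1.0, 0.0]]
force: [-0.5, -0.1, 0.2]
width: 91.9
```

```bash
python3 -c "
from h import *
plan(481,399.5,183,2.9)
snap('top','pics/t1.png',(90,140,210,290),4);snap('scene','pics/s1.png',(320,200,560,400),3)"
```

```text
t 1.6 pos [480.3 400.3 280.3] yaw 2.88 w 91.9 F [-0.5 -0.1  0.2]
spin -0.000  then dx 0.07 dy 9.73 dz -0.08 cm
```

View pics/s1.png

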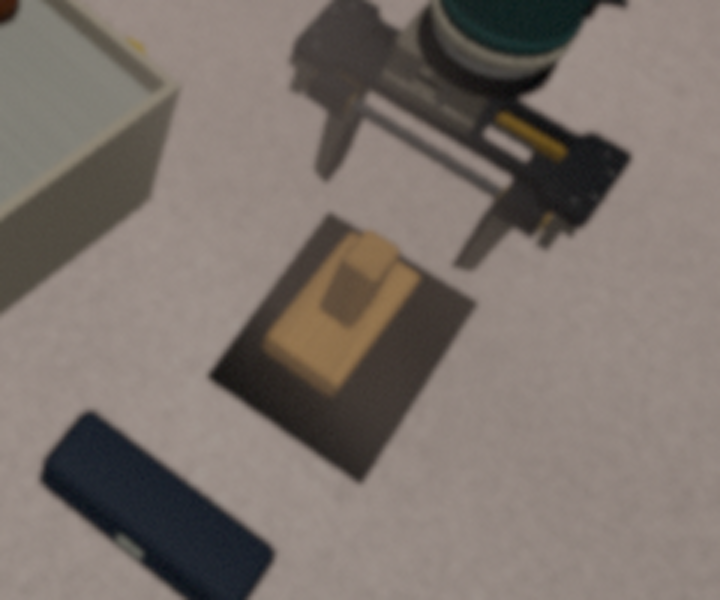

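View pics/t1.png

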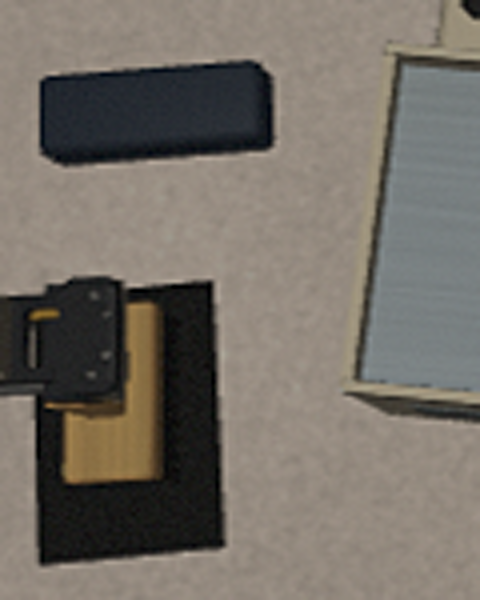

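Both pictures show the open fingers straddling the brush grip (scene crop about (370,255)), aligned with it and clear of the case. I'll go down and grip.

Emit:
servo_tool(
  increments=[
    [0,2.0,0,0,100],
    [0,2.0,0,0,100],
    [0,2.0,0,0,100],
    [0,2.0,0,0,100],
    [0,1.7,0,0,100],
    [0,0,0,0,100],
    [0,0,0,0,0],
    [0,0,0,0,0],
    [0,0,0,0,0],
    [0,0,0,0,0],
    [0,0,0,0,0],
    [0,0,0,0,0],
  ],
)

```text
t: 3.2
eef_pos: [480.9, 400.0, 183.7]
orientation: [[0.999, 0.0, -0.05], [0.05, 0.0, 0.999], [0.0, -1.0, 0.0]]
force: [-0.8, 1.1, -0.2]
width: 33.7
```

```bash
python3 -c "
from h import *
plan(481,399.5,183,2.9)
snap('top','pics/t2.png',(90,140,210,290),4);snap('scene','pics/s2.png',(320,200,560,400),3)"
```

```text
t 3.2 pos [480.9 400.  183.7] yaw 2.87 w 33.7 F [-0.8  1.1 -0.2]
spin -0.001  then dx 0.01 dy 0.07 dz -0.05 cm
```

View pics/s2.png

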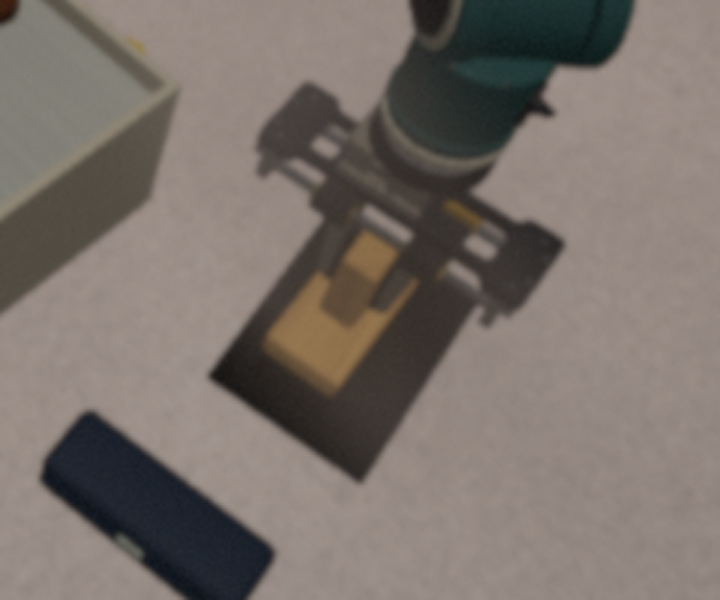

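The fingers stand either side of the grip but still closing (33.7 mm). I'll let them finish and lift.

Emit:
servo_tool(
  increments=[
    [0,0,0,0,0],
    [0,0,0,0,0],
    [0,0,0,0,0],
    [0,0,0,0,0],
    [0,-1.0,0,0,0],
    [0,-2.0,0,0,0],
    [0,-3.0,0,0,0],
    [0,0,0,0,0],
  ],
)

```text
t: 4.3
eef_pos: [482.2, 401.0, 247.4]
orientation: [[0.999, 0.005, -0.05], [0.05, 0.005, 0.999], [0.005, -1.0, 0.004]]
force: [-0.2, -0.1, -2.0]
width: 27.9
```

```bash
python3 -c "
from h import *
plan(481,399.5,400,-5.2)
for q in [(44,190),(-43,190),(44,20),(-43,20)]: print(q, st(*q))
snap('top','pics/t3.png',(90,140,210,290),4);snap('scene','pics/s3.png',(320,200,560,400),3)"
```

```text
t 4.3 pos [482.2 401.  247.4] yaw 2.86 w 27.9 F [-0.2 -0.1 -2. ]
spin 0.141  then dx -0.10 dy -15.26 dz -0.16 cm
(44, 190) [622.03910378 142.23020221]
(-43, 190) [535.3971611  150.11523669]
(44, 20) [606.63156514 -27.07014556]
(-43, 20) [519.98962246 -19.18511108]
```

View pics/s3.png

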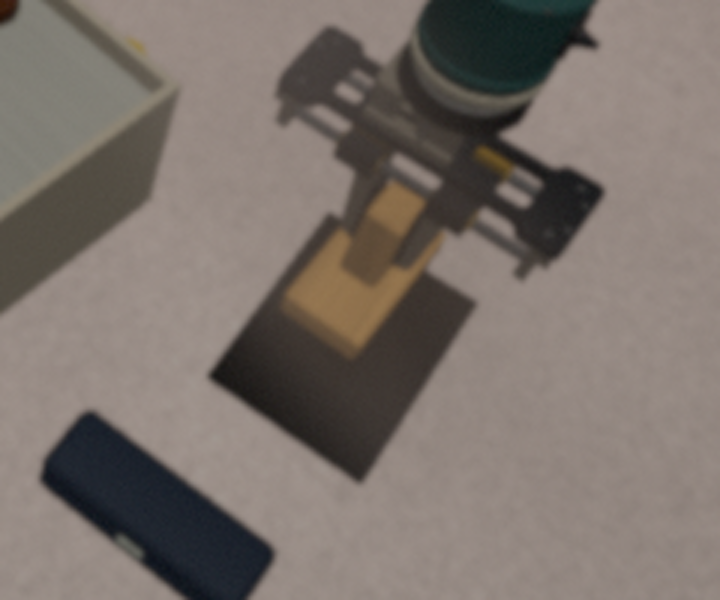

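```bash
python3 -c "
from h import *
plan(*st(36,185),400,-5.2)
plan(*st(36,185),315,-5.2)
"
```

```text
t 4.4 pos [480.8 399.9 244.1] yaw 2.87 w 28.0 F [ 0.4  0.1 -2.6]
spin 0.141  then dx 15.60 dy -15.59 dz -24.88 cm
t 4.4 pos [480.8 399.9 244.1] yaw 2.87 w 28.0 F [ 0.4  0.1 -2.6]
spin 0.141  then dx 15.60 dy -7.09 dz -24.88 cm
```

Emit:
servo_tool(
  increments=[
    [0,-5.0,0,0.07,0],
    [0,-5.0,0,0.071,0],
    [0,-5.3,0,0,0],
    [0,0,0,0,0],
  ],
)

```text
t: 4.9
eef_pos: [481.9, 400.8, 400.5]
orientation: [[0.996, 0.005, 0.091], [-0.091, 0.005, 0.996], [0.005, -1.0, 0.005]]
force: [-0.2, -0.2, -2.5]
width: 27.4
```

```bash
python3 -c "
from h import *
plan(*st(36,185),400,-5.2)
"
```

```text
t 4.9 pos [481.9 400.8 400.5] yaw -5.21 w 27.4 F [-0.2 -0.2 -2.5]
spin -0.000  then dx 15.50 dy 0.05 dz -24.98 cm
```

Emit:
servo_tool(
  increments=[
    [2.6,0,-4.2,0,0],
    [2.6,0,-4.2,0,0],
    [2.6,0,-4.2,0,0],
    [2.6,0,-4.2,0,0],
    [2.6,0,-4.2,0,0],
    [2.5,0,-4.0,0,0],
    [0,0,0,0,0],
    [0,0,0,0,0],
  ],
)

```text
t: 5.9
eef_pos: [611.8, 137.3, 394.5]
orientation: [[0.996, -0.004, 0.091], [-0.091, -0.0, 0.996], [-0.004, -1.0, -0.001]]
force: [-0.6, 0.6, -1.8]
width: 27.7
```

```bash
python3 -c "
from h import *
plan(*st(36,185),315,-5.2)
snap('top','pics/t4.png',(130,115,370,275),3);snap('scene','pics/s4.png',(190,60,410,330),2)"
```

```text
t 5.9 pos [611.8 137.3 394.5] yaw -5.20 w 27.7 F [-0.6  0.6 -1.8]
spin -0.000  then dx 0.17 dy 7.95 dz 0.08 cm
```

View pics/s4.png

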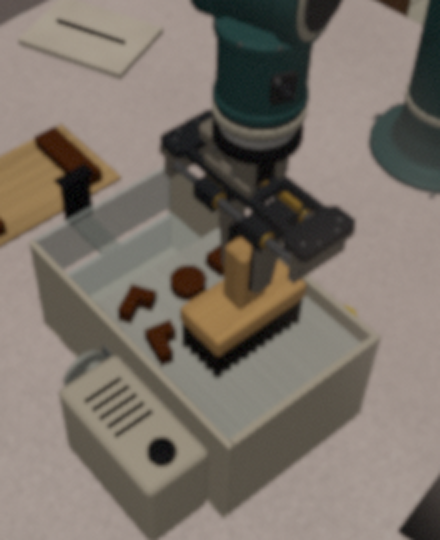

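View pics/t4.png

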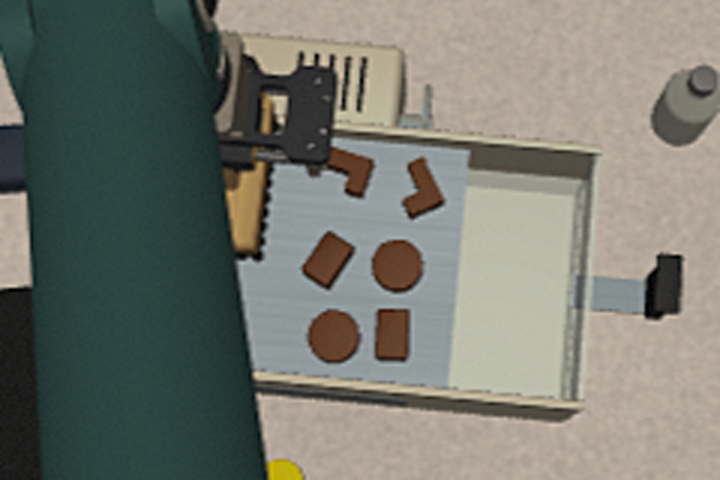

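The brush hangs over the +y end of the bed, behind all six offcuts (top crop: nearest L at (350,170), brush front at (265,230)). Lowering.

Emit:
servo_tool(
  increments=[
    [0.1,2.0,0,0,0],
    [0.1,2.0,0,0,0],
    [0,2.0,0,0,0],
    [0,1.5,0,0,0],
    [0,0.4,0,0,0],
    [0,0,0,0,0],
  ],
)

```text
t: 6.75
eef_pos: [614.6, 137.2, 317.9]
orientation: [[0.996, 0.0, 0.09], [-0.09, 0.0, 0.996], [0.0, -1.0, 0.0]]
force: [0.2, -0.6, -1.0]
width: 28.0
```

```bash
python3 -c "
from h import *
plan(*st(36,0),315,-5.2)
snap('scene','pics/s5.png',(190,60,410,330),2)"
```

```text
t 6.8 pos [614.6 137.2 317.9] yaw -5.18 w 28.0 F [ 0.2 -0.6 -1. ]
spin 0.000  then dx -0.10 dy 0.29 dz -18.43 cm
```

View pics/s5.png

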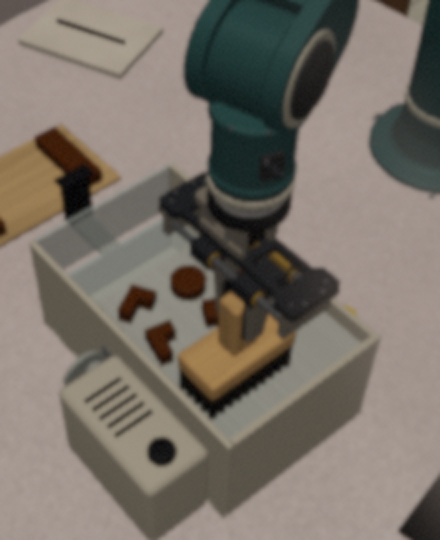

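Emit:
servo_tool(
  increments=[
    [0,0.15,0,0,0],
    [0,0.15,-0.8,0,0],
    [0,0,-1.5,0,0],
    [0,0,-1.5,0,0],
    [0,0,-1.5,0,0],
    [0,0,-1.5,0,0],
    [0,0,-1.5,0,0],
    [0,0,0,0,0],
  ],
)

```text
t: 7.8
eef_pos: [607.0, 52.0, 314.8]
orientation: [[0.996, 0.0, 0.093], [-0.093, -0.001, 0.996], [0.0, -1.0, -0.001]]
force: [-0.1, -1.1, -2.1]
width: 28.0
```

```bash
python3 -c "
from h import *
plan(*st(36,0),315,-5.2)
snap('top','pics/t6.png',(130,115,370,275),3);snap('scene','pics/s6.png',(190,60,410,330),2)"
```

```text
t 7.8 pos [607.   52.  314.8] yaw -5.36 w 28.0 F [-0.1 -1.1 -2.1]
spin -0.003  then dx -0.12 dy -0.02 dz -9.88 cm
```

View pics/s6.png

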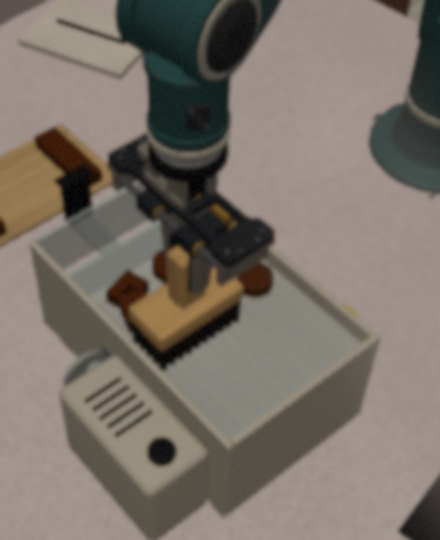

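View pics/t6.png

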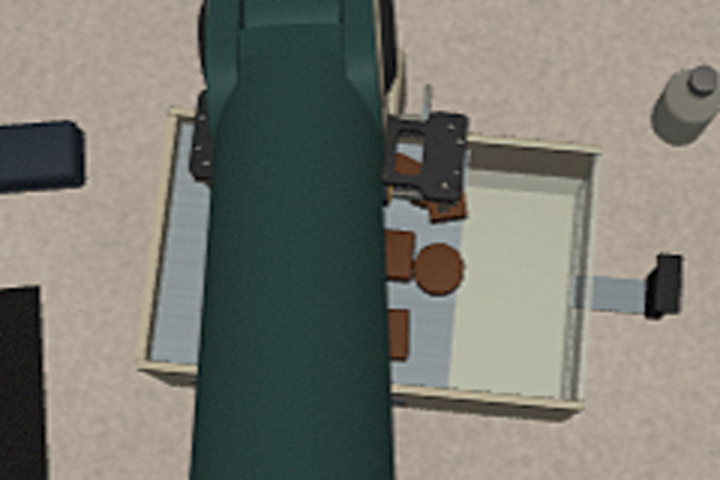

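Offcuts are gathered in front of the brush (top crop block (400,255), disc (438,268), Ls near (430,190)). I'll carry on over the edge.

Emit:
servo_tool(
  increments=[
    [0,0,-1.4,0,0],
    [0,0,-1.4,0,0],
    [0,0,-1.4,0,0],
    [0,0,-1.4,0,0],
    [0,0,-1.4,0,0],
    [0,0,-1.4,0,0],
    [0,0,-1.4,0,0],
    [0,0,0,0,0],
    [0,0,0,0,0],
  ],
)

```text
t: 9.02
eef_pos: [598.2, -43.8, 314.8]
orientation: [[0.996, 0.0, 0.091], [-0.091, -0.0, 0.996], [0.0, -1.0, -0.0]]
force: [-0.2, -1.1, -0.5]
width: 28.0
```

```bash
python3 -c "
from h import *
plan(*st(36,0),315,-5.2)
snap('top','pics/t7.png',(130,115,370,275),3);snap('scene','pics/s7.png',(190,60,410,330),2)"
```

```text
t 9.0 pos [598.2 -43.8 314.8] yaw -5.22 w 28.0 F [-0.2 -1.1 -0.5]
spin -0.000  then dx -0.11 dy -0.02 dz -0.26 cm
```

View pics/s7.png

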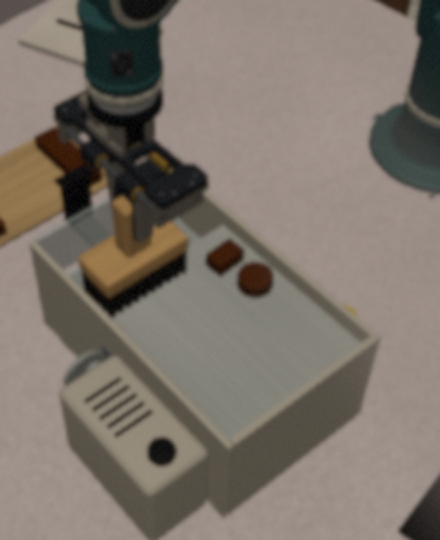

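View pics/t7.png

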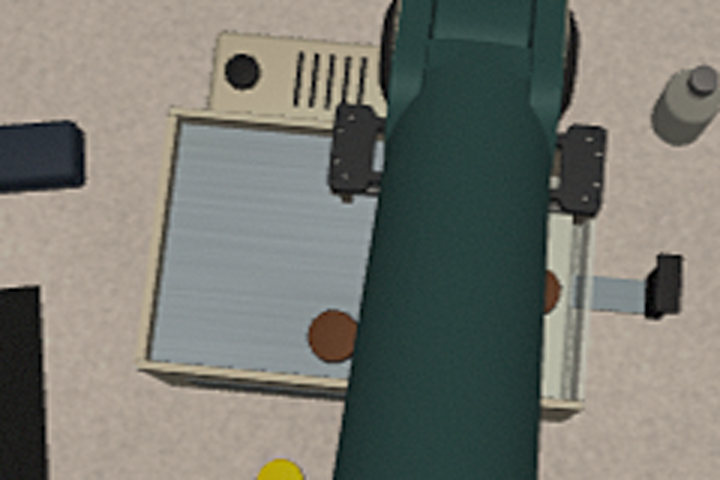

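Four offcuts went in; a disc (top crop (333,335)) and a block remain near the -x rim. I'll lift and go back along the other lane.

```bash
python3 -c "
from h import *
plan(*st(-40,185),365,-5.2)"
```

```text
t 9.1 pos [598.2 -43.3 314.7] yaw -5.18 w 27.7 F [ 0.3 -2.2 -0.3]
spin 0.000  then dx -7.71 dy -5.03 dz 18.19 cm
```

Emit:
servo_tool(
  increments=[
    [0,-2.5,0,0,0],
    [0,-2.5,0,0,0],
    [-1.5,0,3.7,0,0],
    [-1.5,0,3.7,0,0],
    [-1.5,0,3.7,0,0],
    [-1.5,0,3.7,0,0],
    [-1.6,0,3.7,0,0],
    [0,0,0,0,0],
    [0,0,0,0,0],
  ],
)

```text
t: 10.25
eef_pos: [539.1, 147.5, 364.5]
orientation: [[0.996, -0.0, 0.09], [-0.09, -0.001, 0.996], [-0.0, -1.0, -0.001]]
force: [0.4, -1.1, -2.4]
width: 27.8
```

```bash
python3 -c "
from h import *
plan(*st(-40,185),315,-5.2)
snap('top','pics/t8.png',(130,115,370,275),3);snap('scene','pics/s8.png',(190,60,410,330),2)"
```

```text
t 10.2 pos [539.1 147.5 364.5] yaw -5.18 w 27.8 F [ 0.4 -1.1 -2.4]
spin 0.000  then dx -0.10 dy 4.95 dz -0.27 cm
```

View pics/s8.png

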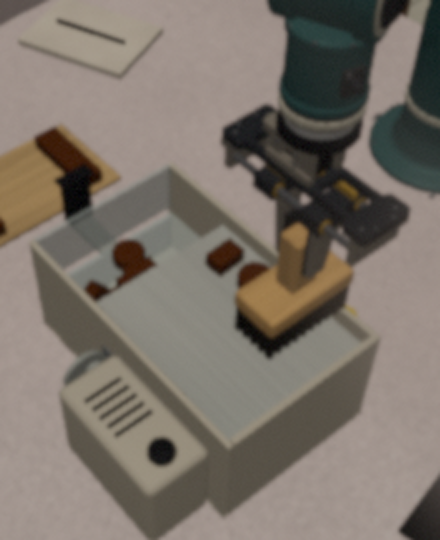

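View pics/t8.png

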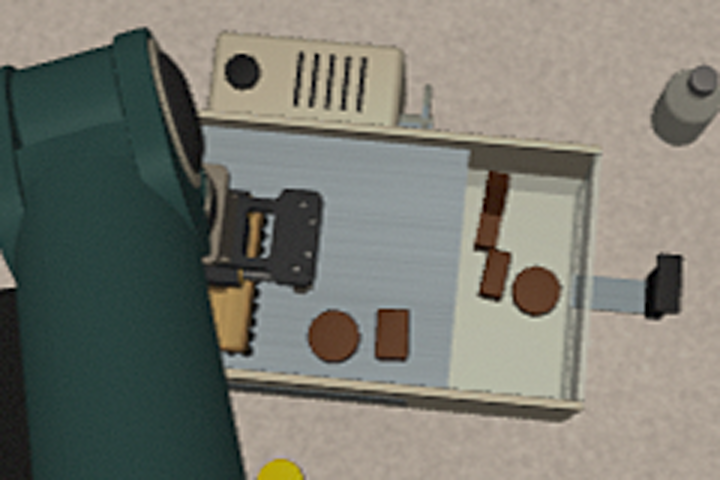

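Hopper holds four offcuts; brush is behind the last two (disc (333,335), block (393,333)). Lower and sweep.

Emit:
servo_tool(
  increments=[
    [0,2.0,0,0,0],
    [0,2.0,0,0,0],
    [0,0.95,0,0,0],
    [0,0,0,0,0],
    [0,0,-1.2,0,0],
    [0,0,-1.5,0,0],
    [0,0,-1.5,0,0],
    [0,0,-1.5,0,0],
    [0,0,-1.5,0,0],
    [0,0,-1.5,0,0],
    [0,0,-1.5,0,0],
    [0,0,0,0,0],
  ],
)

```text
t: 11.85
eef_pos: [529.8, 44.3, 315.2]
orientation: [[0.996, -0.0, 0.093], [-0.093, -0.001, 0.996], [-0.0, -1.0, -0.001]]
force: [0.2, 0.3, -1.3]
width: 28.0
```

```bash
python3 -c "
from h import *
plan(*st(-40,0),315,-5.2)
snap('scene','pics/s9.png',(190,60,410,330),2)"
```

```text
t 11.8 pos [529.8  44.3 315.2] yaw -5.34 w 28.0 F [ 0.2  0.3 -1.3]
spin -0.002  then dx -0.11 dy 0.02 dz -8.41 cm
```

View pics/s9.png

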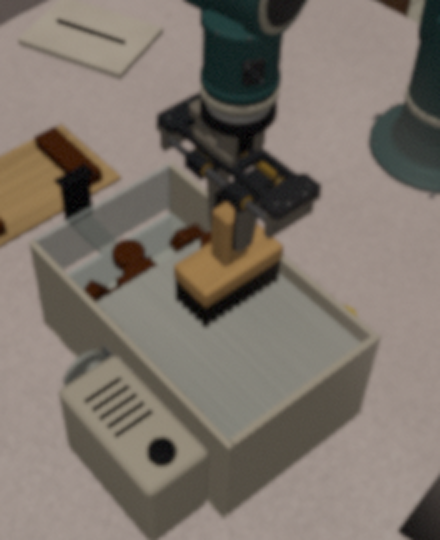

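Emit:
servo_tool(
  increments=[
    [0,0,-1.4,0,0],
    [0,0,-1.4,0,0],
    [0,0,-1.4,0,0],
    [0,0,-1.4,0,0],
    [0,0,-1.4,0,0],
    [0,0,-1.4,0,0],
    [0,0,0,0,0],
    [0,0,0,0,0],
    [0,-2.5,0,0,0],
    [0,-2.5,0,0,0],
    [0,-2.5,0,0,0],
    [0,0,0,0,0],
  ],
)

```text
t: 13.4
eef_pos: [523.2, -36.9, 391.8]
orientation: [[0.996, 0.004, 0.089], [-0.089, 0.0, 0.996], [0.004, -1.0, 0.001]]
force: [0.5, 0.8, -2.1]
width: 27.8
```

```bash
python3 -c "
from h import *
plan(*st(-40,100),390,-5.2)
snap('top','pics/t10.png',(130,115,370,275),3);snap('scene','pics/s10.png',(190,60,410,330),2)"
```

```text
t 13.4 pos [523.2 -36.9 391.8] yaw -5.13 w 27.8 F [ 0.5  0.8 -2.1]
spin 0.001  then dx -0.18 dy 0.18 dz 9.74 cm
```

View pics/s10.png

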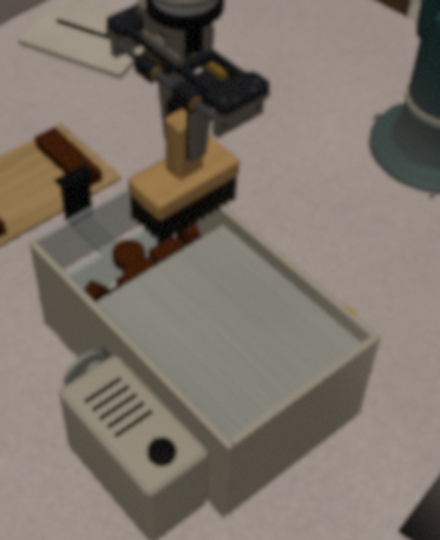

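View pics/t10.png

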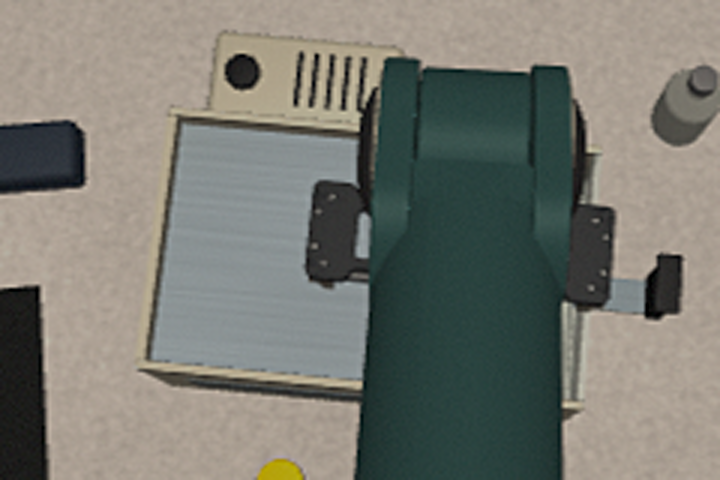

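Bed is empty. Taking the brush back to the mat centre (466, 409), yaw 5.8°.

```bash
python3 -c "
from h import *
plan(466.2,408.8,390,5.8)"
```

```text
t 13.5 pos [522.  -37.  389.4] yaw -5.15 w 27.9 F [ 0.7  0.1 -1.9]
spin -0.191  then dx -1.05 dy -0.06 dz 44.92 cm
```

Emit:
servo_tool(
  increments=[
    [0,0,0,-0.1,0],
    [0,0,0,-0.091,0],
    [-0.1,0,5.0,0,0],
    [-0.1,0,5.0,0,0],
    [-0.1,0,5.0,0,0],
    [-0.1,0,5.0,0,0],
    [-0.1,0,5.0,0,0],
    [-0.1,0,5.0,0,0],
    [-0.1,0,5.0,0,0],
    [-0.1,0,5.0,0,0],
    [-0.2,0,4.9,0,0],
    [0,0,0,0,0],
  ],
)

```text
t: 15.0
eef_pos: [464.5, 412.6, 387.5]
orientation: [[0.994, -0.004, -0.108], [0.108, -0.0, 0.994], [-0.004, -1.0, 0.0]]
force: [0.3, -0.3, -2.2]
width: 27.9
```

```bash
python3 -c "
from h import *
plan(466.2,408.8,184.5,5.8)
snap('top','pics/t11.png',(130,115,370,275),3);snap('scene','pics/s11.png',(190,100,500,330),2.4)"
```

```text
t 15.0 pos [464.5 412.6 387.5] yaw 6.17 w 27.9 F [ 0.3 -0.3 -2.2]
spin 0.007  then dx 0.13 dy 20.30 dz -0.39 cm
```

View pics/s11.png

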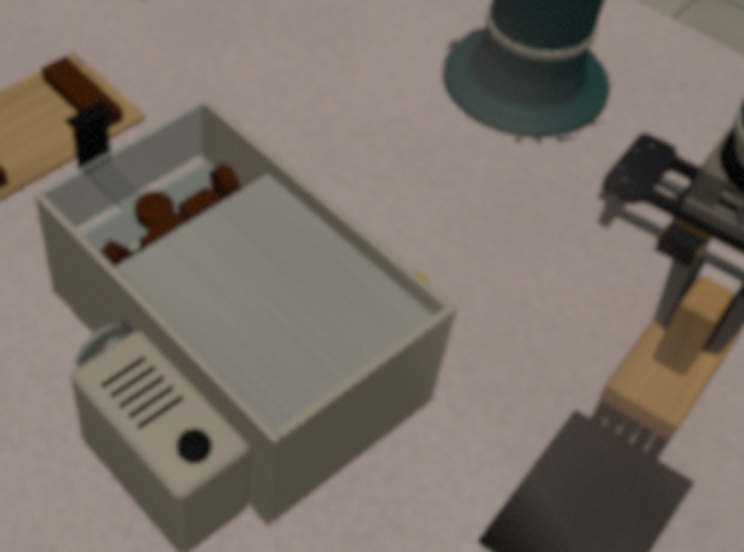

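View pics/t11.png

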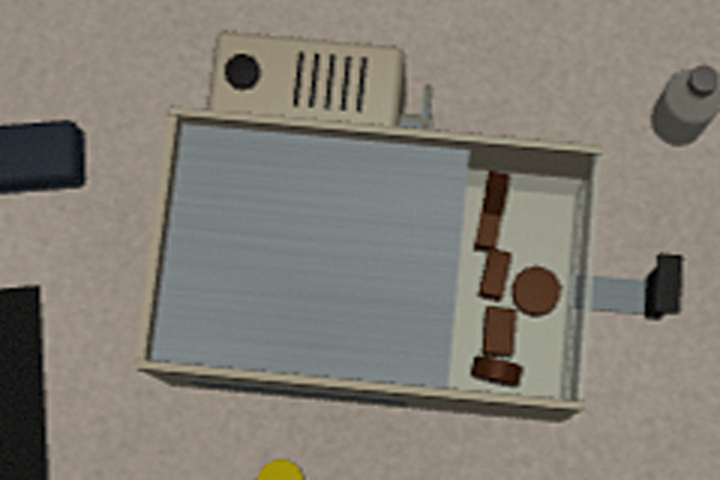

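All six offcuts lie in the hopper (top crop x 475–560). The brush is over the mat; lowering.

Emit:
servo_tool(
  increments=[
    [0.1,3.0,-0.3,0.007,0],
    [0,4.0,0,0,0],
    [0,4.0,0,0,0],
    [0,4.0,0,0,0],
    [0,2.5,0,0,0],
    [0,1.5,0,0,0],
    [0,0,0,0,0],
    [0,0,0,0,0],
  ],
)

```text
t: 16.1
eef_pos: [469.5, 405.4, 201.4]
orientation: [[0.996, 0.002, -0.092], [0.092, 0.001, 0.996], [0.002, -1.0, 0.001]]
force: [-0.3, -0.0, -1.5]
width: 27.8
```

```bash
python3 -c "
from h import *
plan(466.2,408.8,184,5.8)
snap('scene','pics/s12.png',(320,200,560,400),3)"
```

```text
t 16.1 pos [469.5 405.4 201.4] yaw 5.30 w 27.8 F [-0.3 -0.  -1.5]
spin -0.009  then dx -0.30 dy 1.74 dz 0.37 cm
```

View pics/s12.png

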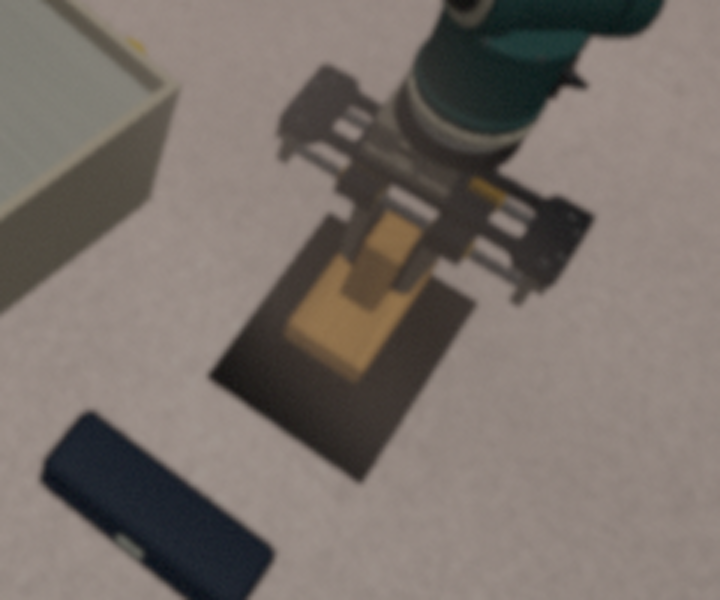

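Emit:
servo_tool(
  increments=[
    [-0.2,0.8,0.3,-0.009,0],
    [0,0.7,0,0,0],
    [0,0.2,0,0,0],
    [0,0,0,0,0],
    [0,0,0,0,0],
  ],
)

```text
t: 16.77
eef_pos: [466.3, 408.8, 185.2]
orientation: [[0.995, 0.001, -0.103], [0.103, 0.001, 0.995], [0.001, -1.0, 0.001]]
force: [-4.8, -1.6, 11.2]
width: 27.8
```

```bash
python3 -c "
from h import *
plan(466.2,408.8,184,5.8)
snap('scene','pics/s13.png',(320,200,560,400),3)"
```

```text
t 16.8 pos [466.3 408.8 185.2] yaw 5.90 w 27.8 F [-4.8 -1.6 11.2]
spin 0.002  then dx -0.01 dy 0.12 dz 0.00 cm
```

View pics/s13.png

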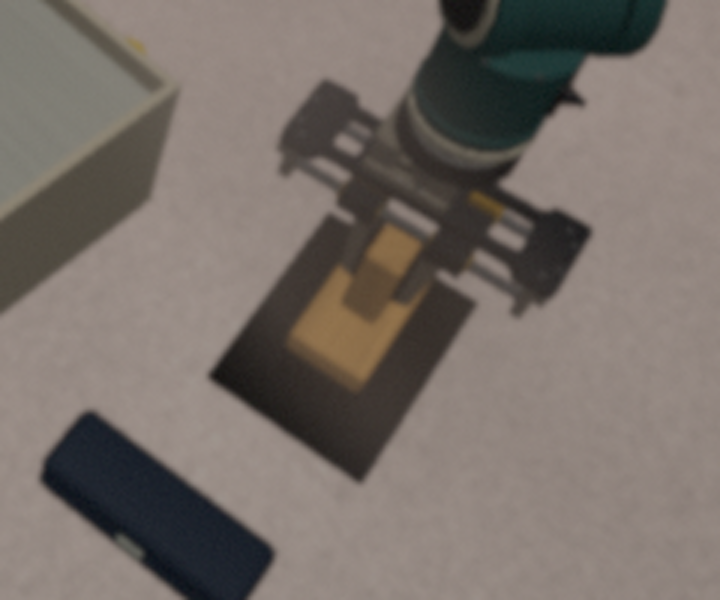

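Brush stands on the mat's middle (contact force 11 N). Ease off 1 mm, release and rise.

Emit:
servo_tool(
  increments=[
    [0,-0.1,0,0,0],
    [0,0,0,0,15],
    [0,0,0,0,35],
    [0,0,0,0,80],
    [0,0,0,0,90],
    [0,0,0,0,90],
    [0,0,0,0,90],
    [0,0,0,0,90],
    [0,-2.0,0,0,90],
    [0,-4.0,0,0,90],
    [0,-4.0,0,0,90],
    [0,0,0,0,90],
  ],
)

```text
t: 18.32
eef_pos: [467.9, 409.4, 289.5]
orientation: [[0.995, 0.006, -0.102], [0.102, 0.006, 0.995], [0.007, -1.0, 0.005]]
force: [0.3, -0.0, 0.1]
width: 82.8
```

```bash
python3 -c "
from h import *
print(st(0,-176)); plan(*st(0,-176),330,-5.2)
snap('scene','pics/s14.png',(320,200,560,400),3)"
```

```text
[ 545.04866589 -218.27565416]
t 18.3 pos [467.9 409.4 289.5] yaw 5.85 w 82.8 F [ 0.3 -0.   0.1]
spin 0.193  then dx 13.37 dy -4.05 dz -61.81 cm
```

View pics/s14.png

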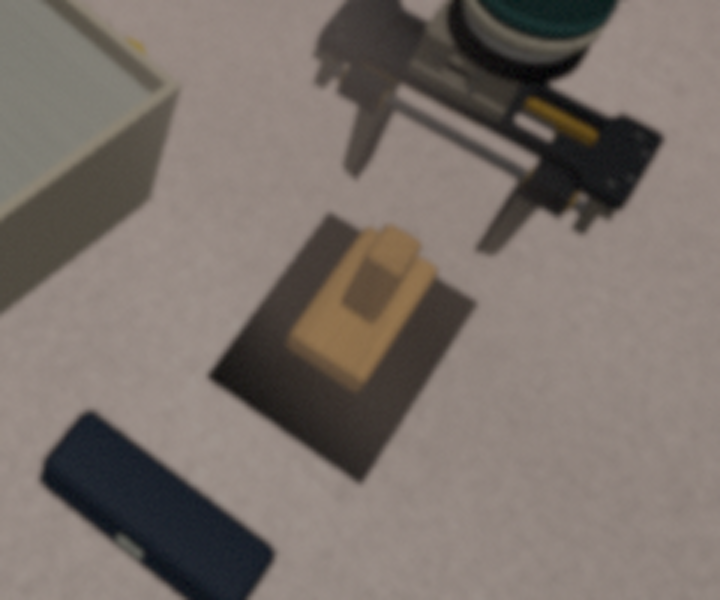

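Emit:
servo_tool(
  increments=[
    [0,-1.0,0,0.1,55],
    [0,-1.0,0,0.093,55],
    [1.4,-0.2,-6.2,0,55],
    [1.4,-0.2,-6.2,0,55],
    [1.4,-0.2,-6.2,0,55],
    [1.4,-0.2,-6.2,0,55],
    [1.4,-0.2,-6.2,0,55],
    [1.3,-0.2,-6.2,0,55],
    [1.3,-0.2,-6.2,0,55],
    [1.3,-0.2,-6.2,0,55],
    [1.3,-0.2,-6.2,0,55],
    [0,0,0,0,55],
  ],
)

```text
t: 19.88
eef_pos: [535.1, -155.6, 321.4]
orientation: [[0.995, -0.001, 0.1], [-0.1, -0.002, 0.995], [-0.001, -1.0, -0.002]]
force: [0.1, 0.9, 0.0]
width: 50.3
```

```bash
python3 -c "
from h import *
print('cap',ray('top',*cr(733,378,170,115,4),156),st(0,-176))
im=cv2.imread('pics/top0.png')[:,:,::-1].copy()
plan(*st(0,-176),330,-5.2)
snap('top','pics/t15.png',(130,115,370,275),3);snap('scene','pics/s15.png',(150,60,410,280),2.5)"
```

```text
cap [ 544.35527106 -217.71751154  156.        ] [ 545.04866589 -218.27565416]
t 19.9 pos [ 535.1 -155.6  321.4] yaw -5.75 w 50.3 F [0.1 0.9 0. ]
spin -0.010  then dx 1.56 dy -0.86 dz -6.15 cm
```

View pics/s15.png

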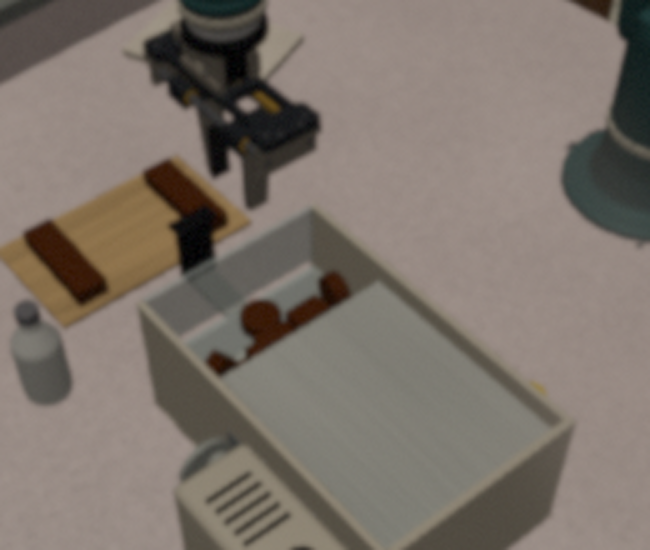

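View pics/t15.png

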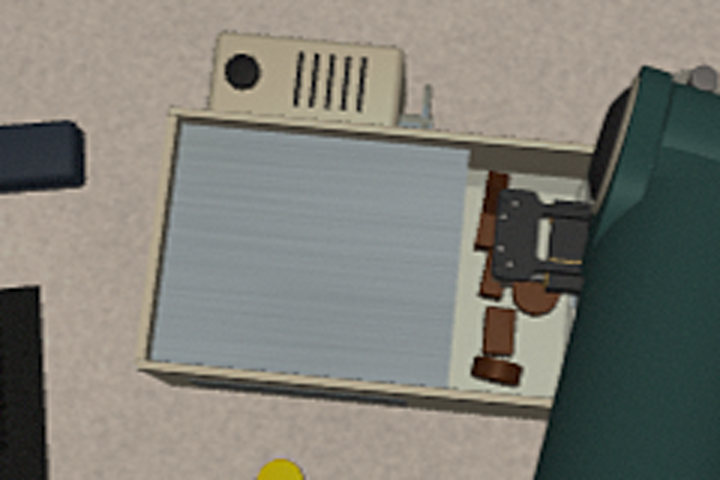

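Cap centre measured (544,-218) agrees with the station fit. Move over it, then check before descending.

Emit:
servo_tool(
  increments=[
    [0.7,0,-3.0,-0.01,55],
    [0.8,0,-3.1,0,55],
    [0,0,0,0,55],
    [0,0,0,0,55],
  ],
)

```text
t: 20.48
eef_pos: [546.1, -209.5, 321.4]
orientation: [[0.997, -0.001, 0.078], [-0.078, 0.001, 0.997], [-0.001, -1.0, 0.001]]
force: [0.6, -1.2, -0.3]
width: 50.4
```

```bash
python3 -c "
from h import *
plan(*st(0,-176),197,-5.2)"
```

```text
t 20.5 pos [ 546.1 -209.5  321.4] yaw -4.48 w 50.4 F [ 0.6 -1.2 -0.3]
spin 0.013  then dx -0.03 dy 12.44 dz -0.88 cm
```

Emit:
servo_tool(
  increments=[
    [0,2.0,-0.8,0.01,55],
    [0,2.0,0,0,55],
    [0,2.0,0,0,55],
    [0,0,0,0,55],
    [0,0,0,0,55],
  ],
)

```text
t: 21.1
eef_pos: [545.8, -218.9, 262.6]
orientation: [[0.996, 0.001, 0.089], [-0.089, 0.0, 0.996], [0.001, -1.0, 0.0]]
force: [0.6, -0.5, -0.2]
width: 50.5
```

```bash
python3 -c "
from h import *
plan(*st(0,-176),197,-5.2)
snap('scene','pics/s16.png',(150,60,410,280),2.5)"
```

```text
t 21.1 pos [ 545.8 -218.9  262.6] yaw -5.12 w 50.5 F [ 0.6 -0.5 -0.2]
spin 0.001  then dx -0.08 dy 6.56 dz 0.05 cm
```

View pics/s16.png

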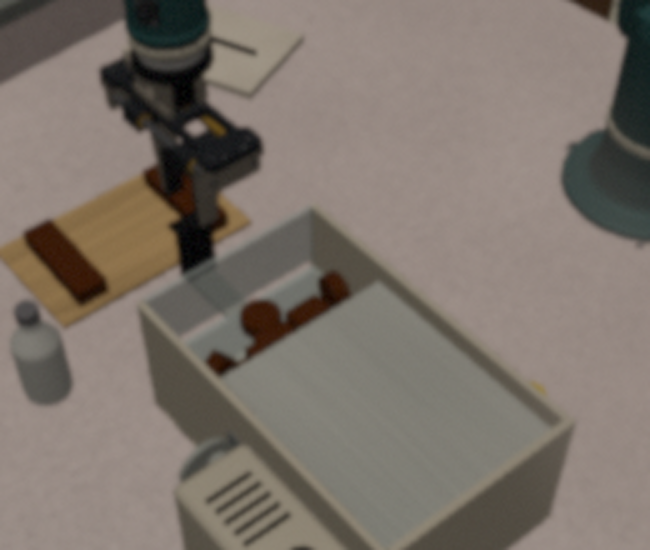

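Fingers straddle the pull's cap (crop (195,225)), clear of the end wall. Descend and grip.

Emit:
servo_tool(
  increments=[
    [0,2.0,0,0,55],
    [0,2.0,0,0,55],
    [0,1.5,0,0,55],
    [0,1.0,0,0,55],
    [0,0,0,0,55],
    [0,0,0,0,0],
    [0,0,0,0,0],
    [0,0,0,0,0],
    [0,0,0,0,0],
    [0,0,0,0,0],
    [0,0,0,0,0],
  ],
)

```text
t: 22.52
eef_pos: [545.8, -218.4, 197.3]
orientation: [[0.996, 0.0, 0.09], [-0.09, 0.002, 0.996], [0.0, -1.0, 0.002]]
force: [0.0, 5.6, 4.5]
width: 21.4
```

```bash
python3 -c "
from h import *
plan(*st(0,-278),197,-5.2)
snap('scene','pics/s17.png',(150,60,410,280),2.5)"
```

```text
t 22.5 pos [ 545.8 -218.4  197.3] yaw -5.14 w 21.4 F [0.  5.6 4.5]
spin 0.001  then dx -0.07 dy 0.03 dz -10.20 cm
```

View pics/s17.png

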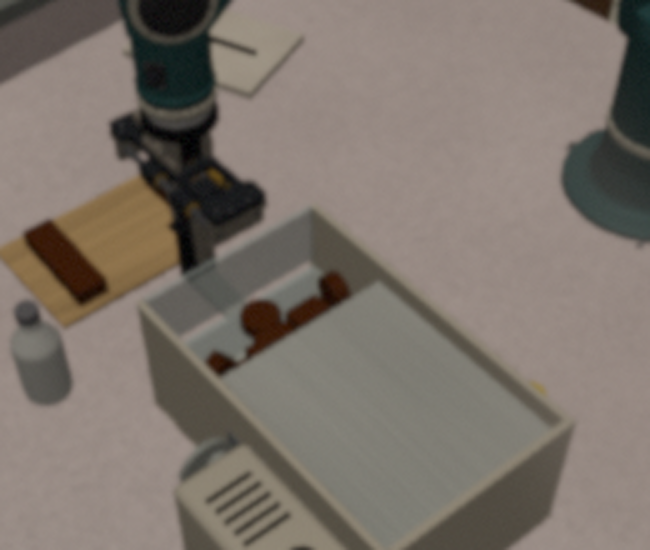

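Emit:
servo_tool(
  increments=[
    [0,0,0,0,0],
    [0,0,0,0,0],
    [0,0,0,0,0],
  ],
)

```text
t: 22.95
eef_pos: [545.8, -218.4, 197.3]
orientation: [[0.996, 0.0, 0.09], [-0.09, 0.002, 0.996], [0.0, -1.0, 0.002]]
force: [-1.2, 6.0, 3.4]
width: 21.4
```

The fingers stop at 21.4 mm, i.e. on the 22 mm cap rather than the 16 mm plate. I'll reopen, go 12 mm lower and grip again.

Emit:
servo_tool(
  increments=[
    [0,0,0,0,50],
    [0,0,0,0,50],
    [0,0,0,0,50],
    [0,0.6,0,0,50],
    [0,0.6,0,0,50],
    [0,0,0,0,0],
    [0,0,0,0,0],
    [0,0,0,0,0],
    [0,0,0,0,0],
    [0,0,0,0,0],
    [0,0,0,0,0],
    [0,0,0,0,0],
  ],
)

```text
t: 24.45
eef_pos: [545.6, -218.3, 184.9]
orientation: [[0.996, -0.0, 0.09], [-0.09, 0.002, 0.996], [-0.0, -1.0, 0.002]]
force: [0.7, 4.8, 0.8]
width: 21.7
```

Still 21.7 mm: the straight fingers bear on the cap, whose inner side they hook positively anyway. Pull out, slowly near the stop.

Emit:
servo_tool(
  increments=[
    [0,0,-1.0,0,0],
    [0,0,-1.5,0,0],
    [0,0,-1.5,0,0],
    [0,0,-1.5,0,0],
    [0,0,-1.5,0,0],
    [0,0,-1.5,0,0],
    [0,0,-1.0,0,0],
    [0,0,-0.5,0,0],
    [0,0,0,0,0],
  ],
)

```text
t: 25.58
eef_pos: [537.1, -314.0, 184.8]
orientation: [[0.996, -0.002, 0.087], [-0.087, 0.008, 0.996], [-0.003, -1.0, 0.008]]
force: [-1.4, 15.8, 6.2]
width: 21.5
```

```bash
python3 -c "
from h import *
plan(*st(0,-278),185,-5.2)
snap('top','pics/t18.png',(130,115,370,275),3);snap('scene','pics/s18.png',(150,60,410,280),2.5)"
```

```text
t 25.6 pos [ 537.1 -314.   184.8] yaw -5.01 w 21.5 F [-1.4 15.8  6.2]
spin 0.003  then dx -0.07 dy -0.02 dz -0.60 cm
```

View pics/s18.png

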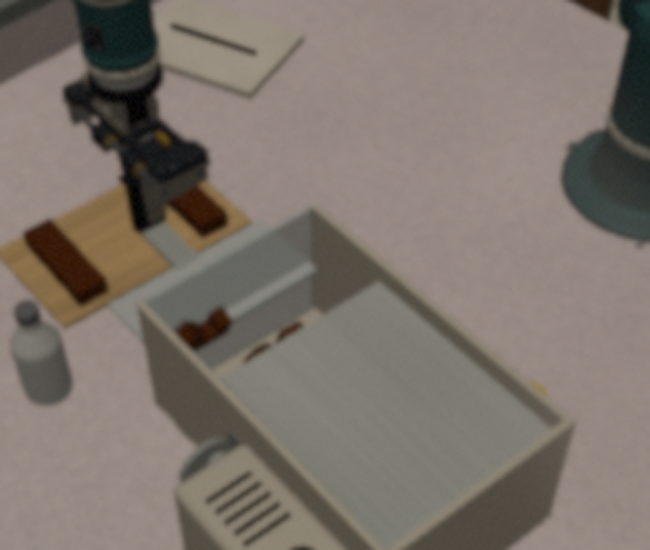

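View pics/t18.png

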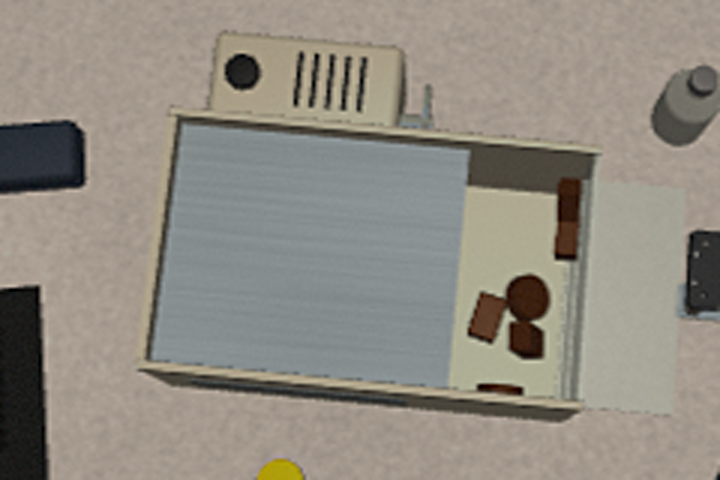

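Most offcuts fell; two still ride on the last strip of shutter by the end wall (top crop (567,215)). I'll pull the last 6–9 mm to the stop and hold.

Emit:
servo_tool(
  increments=[
    [0,0,-0.4,0,0],
    [0,0,-0.3,0,0],
    [0,0,-0.2,0,0],
    [0,0,0,0,0],
    [0,0,0,0,0],
  ],
)

```text
t: 26.3
eef_pos: [536.6, -320.5, 184.7]
orientation: [[0.996, -0.003, 0.086], [-0.085, 0.012, 0.996], [-0.004, -1.0, 0.012]]
force: [-1.6, 20.5, 9.2]
width: 21.5
```

```bash
python3 -c "
from h import *
plan(*st(0,-278),185,-5.2)
snap('top','pics/t19.png',(130,115,370,275),3)"
```

```text
t 26.3 pos [ 536.6 -320.5  184.7] yaw -4.90 w 21.5 F [-1.6 20.5  9.2]
spin 0.005  then dx -0.08 dy -0.03 dz 0.05 cm
```

View pics/t19.png

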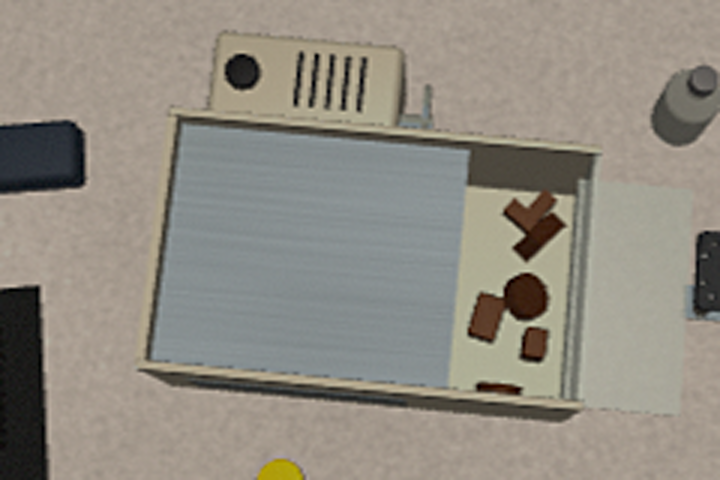

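All six are in the tray; 20 N and 102.6 mm of travel indicate the stop. A small extra tug and a hold of over a second.

Emit:
servo_tool(
  increments=[
    [0,0,-0.2,0,0],
    [0,0,-0.2,0,0],
    [0,0,0,0,0],
    [0,0,0,0,0],
    [0,0,0,0,0],
    [0,0,0,0,0],
    [0,0,0,0,0],
    [0,0,0,0,0],
    [0,0,0,0,0],
    [0,0,0,0,0],
    [0,0,0,0,0],
    [0,0,0,0,0],
  ],
)

```text
t: 27.85
eef_pos: [536.7, -320.7, 184.6]
orientation: [[0.997, -0.004, 0.083], [-0.083, 0.018, 0.996], [-0.006, -1.0, 0.017]]
force: [-3.3, 29.1, 13.7]
width: 21.6
```

```bash
python3 -c "
from h import *
plan(*st(0,-176),185,-5.2)
snap('top','pics/t20.png',(130,115,370,275),3)"
```

```text
t 27.9 pos [ 536.7 -320.7  184.6] yaw -4.76 w 21.6 F [-3.3 29.1 13.7]
spin 0.008  then dx -0.09 dy -0.04 dz 10.28 cm
```

View pics/t20.png

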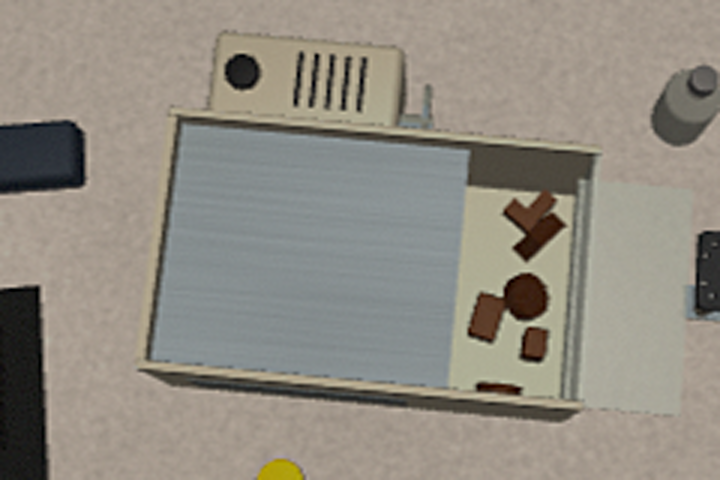

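At the stop (29 N now against it, no more travel). Carry the pull back home, then release it.

Emit:
servo_tool(
  increments=[
    [0,0,1.5,0,0],
    [0,0,2.0,0,0],
    [0,0,2.0,0,0],
    [0,0,2.0,0,0],
    [0,0,1.7,0,0],
    [0,0,1.0,0,0],
    [0,0,0,0,0],
    [0,0,0,0,0],
  ],
)

```text
t: 28.9
eef_pos: [544.8, -227.5, 184.8]
orientation: [[0.996, -0.001, 0.088], [-0.088, 0.004, 0.996], [-0.001, -1.0, 0.004]]
force: [0.3, 8.0, -0.0]
width: 21.5
```

Emit:
servo_tool(
  increments=[
    [0,0,0.6,0,0],
    [0,0,0.4,0,0],
    [0,0,0.2,0,0],
    [0,0,0,0,25],
    [0,0,0,0,45],
    [0,0,0,0,50],
    [0,0,0,0,50],
    [0,0,0,0,50],
    [0,0,0,0,50],
    [0,0,0,0,50],
    [0,0,0,0,50],
    [0,0,0,0,50],
  ],
)

```text
t: 30.4
eef_pos: [545.4, -218.8, 184.9]
orientation: [[0.996, -0.0, 0.091], [-0.091, 0.0, 0.996], [-0.0, -1.0, 0.0]]
force: [-0.4, 0.3, -0.6]
width: 46.1
```

```bash
python3 -c "
from h import *
plan(*st(0,-176),300,-5.2)
snap('top','pics/t21.png',(130,115,450,275),2.5);snap('scene','pics/s21.png',(150,60,410,280),2.5)"
```

```text
t 30.4 pos [ 545.4 -218.8  184.9] yaw -5.20 w 46.1 F [-0.4  0.3 -0.6]
spin -0.000  then dx -0.04 dy -11.51 dz 0.05 cm
```

View pics/s21.png

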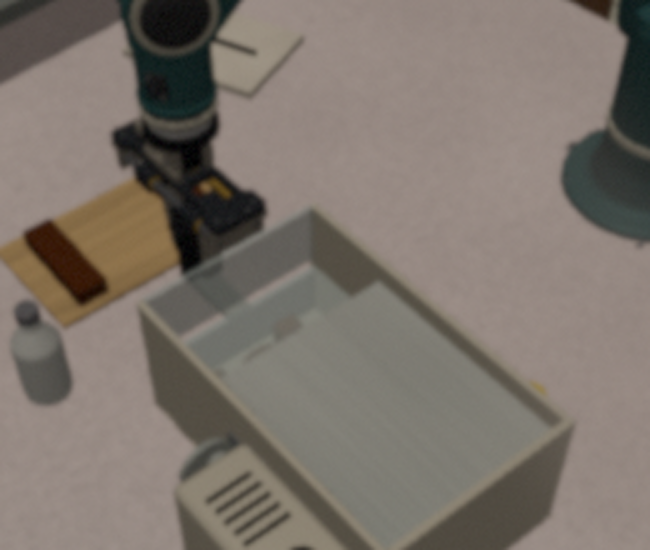

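View pics/t21.png

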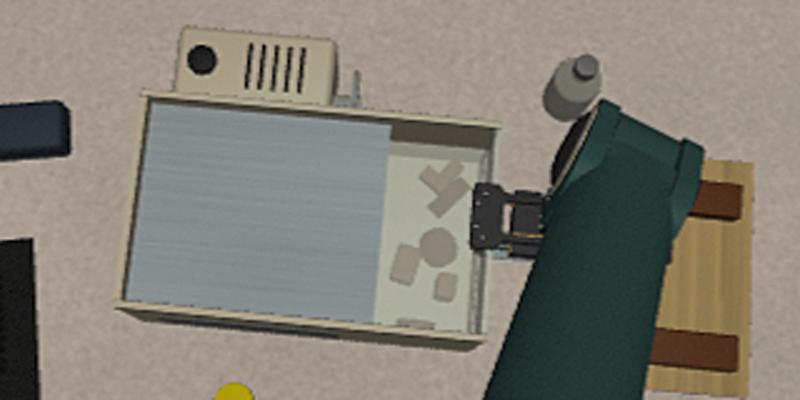

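Shutter is home (offcuts seen dimmed beneath it), all six in the tray. Rise and go to the blanks.

```bash
python3 -c "
from h import *
s=r.read_state();print(s['joints'])
for b in [(400.98,254.0),(403.8,193.2)]: print(ray('top',*b,32))
im=cv2.imread('pics/top0.png')[:,:,::-1].copy(); si=cv2.imread('pics/scene0.png')[:,:,::-1].copy()
for a,rc,k in rects(im,(0,90,40),(15,255,150),400):
    box=cv2.boxPoints(rc); w=np.array([ray('top',*p,32)[:2] for p in box]); print(np.round(w,0).tolist(), w.mean(0))
"
```

```text
[ 0.12847171  0.51259233  0.25432975  1.86352945 -0.17514535  0.78700529
  1.95549233]
[ 441.18216921 -369.61613503   32.        ]
[ 611.78479671 -386.09964673   32.        ]
[[429.0, -302.0], [468.0, -308.0], [455.0, -437.0], [416.0, -431.0]] [ 441.93571016 -369.58175863]
[[598.0, -318.0], [639.0, -324.0], [625.0, -453.0], [584.0, -446.0]] [ 611.62064376 -385.24991026]
```

Emit:
servo_tool(
  increments=[
    [0,-2.0,0,0,50],
    [0,-3.0,0,0,50],
    [0,-5.0,0,0,50],
    [0,0,0,0.1,70],
    [0,0,0,0.185,85],
    [0,0,0,0.185,85],
    [0,0,0,0.185,85],
    [0,0,0,0.185,85],
    [0,0,0,0.185,85],
    [0,0,0,0.185,85],
    [0,0,0,0.185,85],
    [0,0,0,0.185,85],
  ],
)

```text
t: 32.0
eef_pos: [545.4, -218.7, 284.9]
orientation: [[-0.106, 0.0, 0.994], [-0.994, 0.0, -0.106], [-0.0, -1.0, 0.0]]
force: [1.1, -0.4, 0.5]
width: 78.3
```

```bash
python3 -c "
from h import *
plan(442,-370,250,-95.7)"
```

```text
t 32.0 pos [ 545.4 -218.7  284.9] yaw -96.07 w 78.3 F [ 1.1 -0.4  0.5]
spin -0.007  then dx 16.08 dy 3.49 dz -8.79 cm
```

Emit:
servo_tool(
  increments=[
    [4.0,0.8,-2.2,0,85],
    [4.0,0.9,-2.2,0,85],
    [4.0,0.9,-2.2,0,85],
    [4.0,0.9,-2.2,0,85],
    [0,0,0,0,85],
    [0,0,0,0,85],
  ],
)

```text
t: 32.75
eef_pos: [442.3, -368.7, 249.9]
orientation: [[-0.1, 0.0, 0.995], [-0.995, 0.001, -0.1], [-0.001, -1.0, 0.0]]
force: [0.1, 0.9, 0.1]
width: 78.2
```

```bash
python3 -c "
from h import *
plan(442,-370,101,-95.7)
snap('top','pics/t22.png',(280,115,450,300),3);snap('scene','pics/s22.png',(120,60,410,280),2.5)"
```

```text
t 32.8 pos [ 442.3 -368.7  249.9] yaw -95.72 w 78.2 F [0.1 0.9 0.1]
spin -0.000  then dx 0.13 dy 14.89 dz -0.02 cm
```

View pics/s22.png

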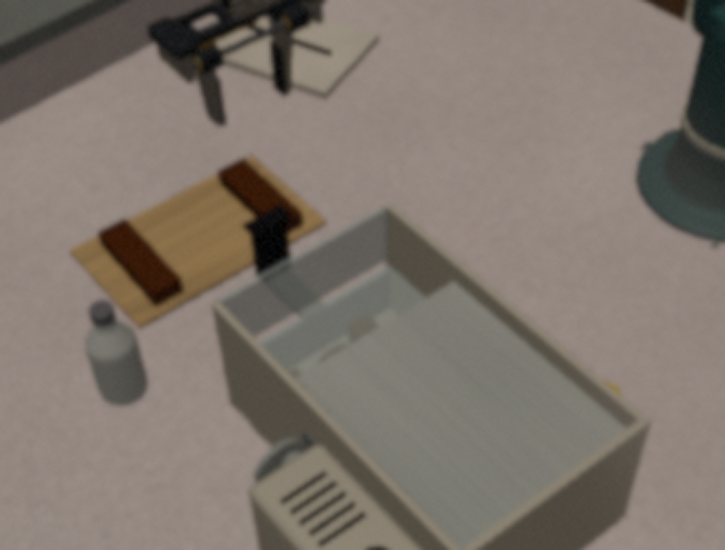

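View pics/t22.png

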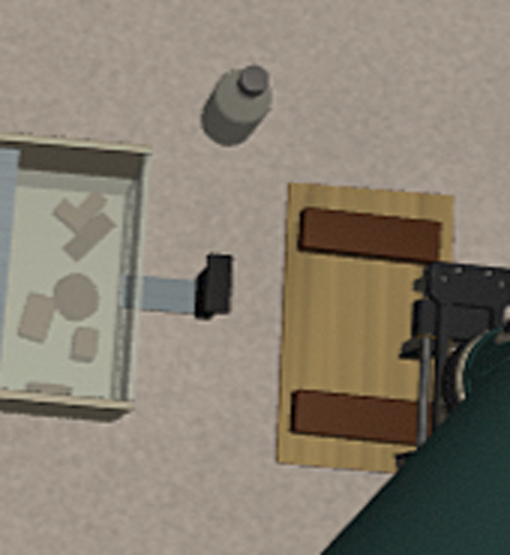

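The pull is home and the gripper hangs over the nearer blank. Descend.

Emit:
servo_tool(
  increments=[
    [0.1,3.5,0,0,85],
    [0,3.5,0,0,85],
    [0,3.5,0,0,85],
    [0,2.5,0,0,85],
    [0,1.5,0,0,85],
    [0,0,0,0,85],
    [0,0,0,0,85],
  ],
)

```text
t: 33.72
eef_pos: [442.5, -370.4, 105.8]
orientation: [[-0.099, 0.001, 0.995], [-0.995, -0.001, -0.099], [0.001, -1.0, 0.001]]
force: [0.0, 0.0, 0.0]
width: 78.0
```

```bash
python3 -c "
from h import *
plan(442,-370,101,-95.7)
snap('top','pics/t23.png',(280,115,450,300),3);snap('scene','pics/s23.png',(120,60,330,220),3.5)"
```

```text
t 33.7 pos [ 442.5 -370.4  105.8] yaw -95.70 w 78.0 F [0. 0. 0.]
spin -0.000  then dx -0.04 dy 0.48 dz -0.05 cm
```

View pics/s23.png

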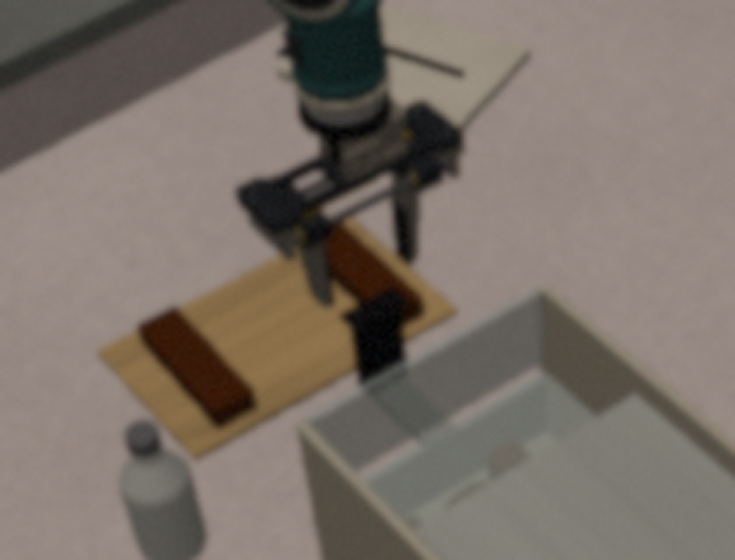

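Fingers straddle the blank. Lower 5 mm and grip.

Emit:
servo_tool(
  increments=[
    [0,0.45,0,0,85],
    [0,0,0,0,0],
    [0,0,0,0,0],
    [0,0,0,0,0],
    [0,0,0,0,0],
    [0,0,0,0,0],
    [0,0,0,0,0],
    [0,0,0,0,0],
    [0,0,0,0,0],
  ],
)

```text
t: 34.95
eef_pos: [441.9, -370.3, 100.5]
orientation: [[-0.1, 0.0, 0.995], [-0.995, -0.0, -0.1], [0.0, -1.0, 0.0]]
force: [0.9, -0.3, -0.2]
width: 39.9
```

```bash
python3 -c "
from h import *
plan(442,-370,300,-95.7)"
```

```text
t 35.0 pos [ 441.9 -370.3  100.5] yaw -95.73 w 39.9 F [ 0.9 -0.3 -0.2]
spin -0.001  then dx -0.03 dy -19.95 dz 0.00 cm
```

Emit:
servo_tool(
  increments=[
    [0,-1.0,0,0,0],
    [0,-3.0,0,0,0],
    [0,-5.0,0,0,0],
    [0,-5.0,0,0,0],
    [0,-5.0,0,0,0],
    [0,-2.5,0,0,0],
    [0,0,0,0,0],
  ],
)

```text
t: 35.83
eef_pos: [442.0, -370.7, 317.5]
orientation: [[-0.1, 0.004, 0.995], [-0.995, -0.001, -0.1], [0.001, -1.0, 0.004]]
force: [-0.6, 0.2, -1.5]
width: 39.3
```

```bash
python3 -c "
from h import *
print(st(-45,125),st(45,125))
plan(*st(-45,125),315,-95.2)
snap('scene','pics/s24.png',(120,60,330,220),3.5)"
```

```text
[527.51427459  85.56401594] [617.14387046  77.40708372]
t 35.8 pos [ 442.  -370.7  317.5] yaw -95.74 w 39.3 F [-0.6  0.2 -1.5]
spin -0.009  then dx -46.21 dy 0.25 dz 4.38 cm
```

View pics/s24.png

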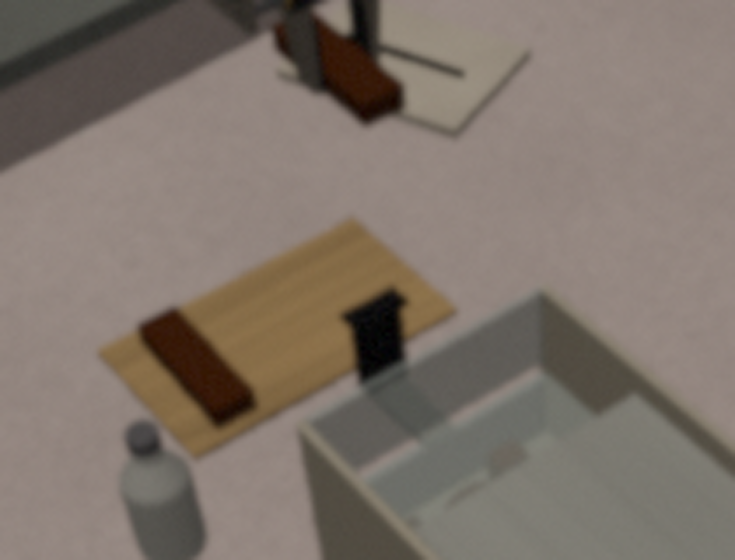

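The blank is held at (340,75), level. Carry it across.

Emit:
servo_tool(
  increments=[
    [-3.5,0,0.4,-0.009,0],
    [-5.0,0,0.5,0,0],
    [-5.0,0,0.5,0,0],
    [-5.0,0,0.5,0,0],
    [-5.0,0,0.5,0,0],
    [-5.0,0,0.5,0,0],
    [-5.0,0,0.5,0,0],
    [-5.0,0,0.5,0,0],
    [-5.0,0,0.4,0,0],
    [-2.7,0,0.1,0,0],
    [0,0,0,0,0],
    [0,0,0,0,0],
  ],
)

```text
t: 37.38
eef_pos: [527.3, 84.3, 314.3]
orientation: [[-0.093, -0.002, 0.996], [-0.996, -0.002, -0.093], [0.002, -1.0, -0.002]]
force: [-0.2, 0.0, -1.6]
width: 39.7
```

```bash
python3 -c "
from h import *
plan(*st(-45,125),228,-95.2)
snap('top','pics/t25.png',(130,115,370,275),3);snap('scene','pics/s25.png',(190,60,410,330),2)"
```

```text
t 37.4 pos [527.3  84.3 314.3] yaw -95.31 w 39.7 F [-0.2  0.  -1.6]
spin -0.002  then dx -0.13 dy 8.63 dz 0.01 cm
```

View pics/s25.png

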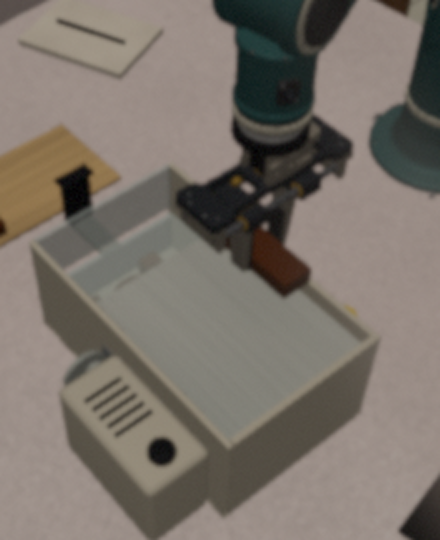

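View pics/t25.png

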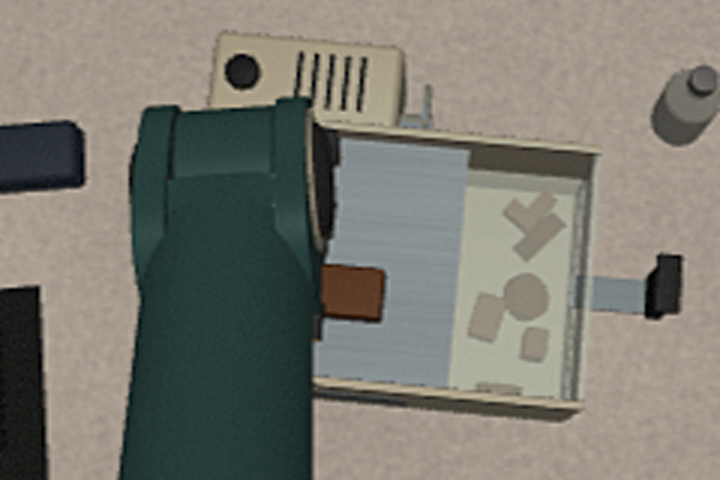

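Emit:
servo_tool(
  increments=[
    [0,2.5,0,0,0],
    [0,2.5,0,0,0],
    [0,2.0,0,0,0],
    [0,1.0,0,0,0],
    [0,0.5,0,0,0],
    [0,0,0,0,0],
    [0,0,0,0,0],
  ],
)

```text
t: 38.35
eef_pos: [528.3, 85.8, 231.1]
orientation: [[-0.091, 0.001, 0.996], [-0.996, 0.0, -0.091], [-0.001, -1.0, 0.001]]
force: [-0.4, 0.0, -1.8]
width: 39.5
```

Emit:
servo_tool(
  increments=[
    [0,0.2,0,0,0],
    [0,0.2,0,0,0],
    [0,0,0,0,0],
    [0,0,0,0,0],
  ],
)

```text
t: 38.85
eef_pos: [528.1, 85.9, 227.4]
orientation: [[-0.091, 0.0, 0.996], [-0.996, 0.001, -0.091], [-0.001, -1.0, 0.0]]
force: [-2.2, -0.3, 6.0]
width: 39.5
```

Contact (6 N up). Open to 60 mm and rise.

Emit:
servo_tool(
  increments=[
    [0,0,0,0,50],
    [0,0,0,0,62],
    [0,0,0,0,62],
    [0,0,0,0,62],
    [0,0,0,0,62],
    [0,-2.0,0,0,62],
    [0,-4.0,0,0,62],
    [0,-4.0,0,0,62],
    [0,0,0,0,85],
  ],
)

```text
t: 39.98
eef_pos: [529.4, 85.9, 329.4]
orientation: [[-0.091, 0.006, 0.996], [-0.996, 0.002, -0.091], [-0.003, -1.0, 0.006]]
force: [-0.7, -0.0, 0.1]
width: 64.3
```

```bash
python3 -c "
from h import *
plan(612,-385.5,315,-96.1)
snap('scene','pics/s26.png',(190,60,410,330),2)"
```

```text
t 40.0 pos [529.4  85.9 329.4] yaw -95.22 w 64.3 F [-0.7 -0.   0.1]
spin 0.015  then dx 45.99 dy 1.44 dz 13.23 cm
```

View pics/s26.png

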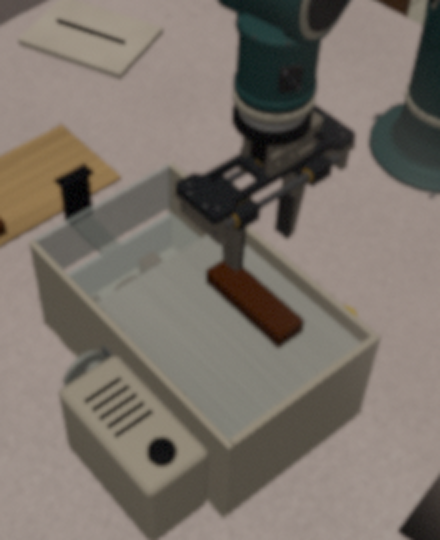

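The first blank lies flat on the bed. On to the second.

Emit:
servo_tool(
  increments=[
    [3.5,0,1.0,0.015,85],
    [5.0,0,1.4,0,85],
    [5.0,0.2,1.4,0,85],
    [5.0,0.2,1.4,0,85],
    [5.0,0.2,1.4,0,85],
    [5.0,0.2,1.4,0,85],
    [5.0,0.2,1.4,0,85],
    [5.0,0.2,1.4,0,85],
    [5.0,0.2,1.4,0,85],
    [2.5,0,1.0,0,85],
    [0,0,0,0,85],
    [0,0,0,0,85],
  ],
)

```text
t: 41.52
eef_pos: [610.9, -384.1, 310.9]
orientation: [[-0.105, -0.002, 0.994], [-0.994, 0.002, -0.105], [-0.002, -1.0, -0.002]]
force: [-0.1, 0.4, 0.1]
width: 78.1
```

```bash
python3 -c "
from h import *
plan(612,-385.5,106,-96.1)
snap('top','pics/t27.png',(130,115,440,295),2.5);snap('scene','pics/s27.png',(100,60,330,220),3)"
```

```text
t 41.5 pos [ 610.9 -384.1  310.9] yaw -96.03 w 78.1 F [-0.1  0.4  0.1]
spin 0.001  then dx 0.13 dy 20.49 dz 0.12 cm
```

View pics/s27.png

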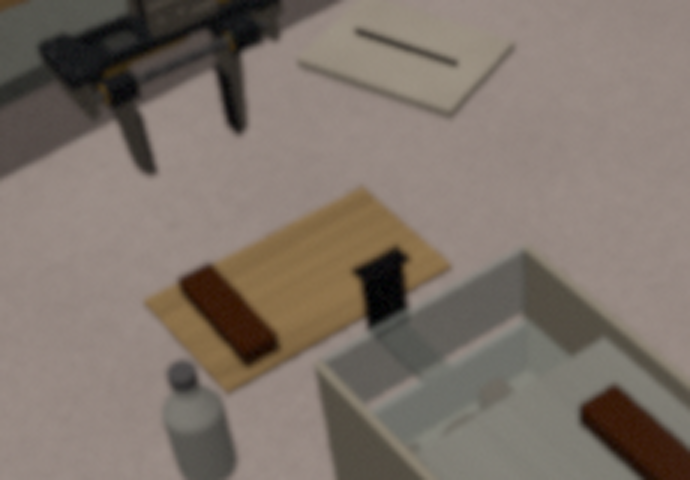

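View pics/t27.png

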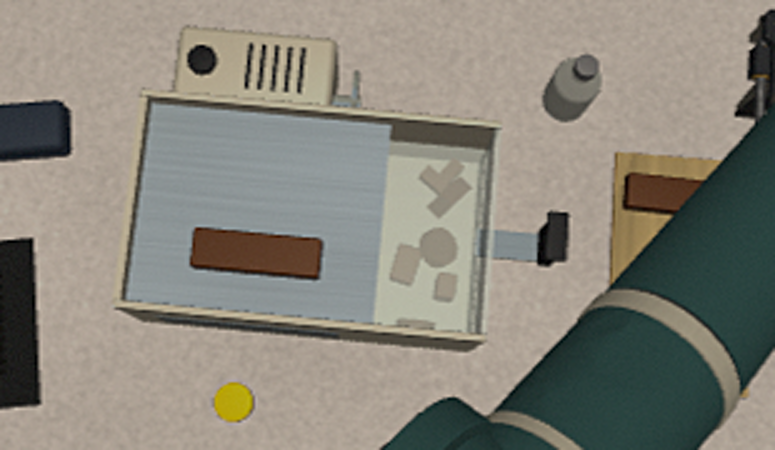

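Emit:
servo_tool(
  increments=[
    [0.1,4.0,0.1,0,85],
    [0,5.0,0,0,85],
    [0,5.0,0,0,85],
    [0,3.5,0,0,85],
    [0,2.0,0,0,85],
    [0,1.0,0,0,85],
    [0,0,0,0,85],
    [0,0,0,0,85],
  ],
)

```text
t: 42.62
eef_pos: [612.7, -387.1, 109.1]
orientation: [[-0.106, 0.002, 0.994], [-0.994, -0.001, -0.106], [0.001, -1.0, 0.002]]
force: [0.1, 0.2, 0.6]
width: 78.3
```

```bash
python3 -c "
from h import *
plan(612,-385.5,101,-96.1)
snap('scene','pics/s28.png',(100,60,330,220),3)"
```

```text
t 42.6 pos [ 612.7 -387.1  109.1] yaw -96.07 w 78.3 F [0.1 0.2 0.6]
spin 0.000  then dx -0.15 dy 0.81 dz -0.08 cm
```

View pics/s28.png

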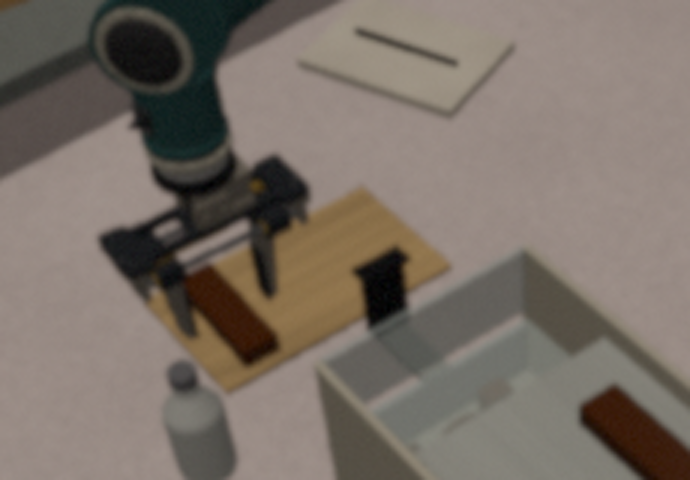

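Emit:
servo_tool(
  increments=[
    [-0.1,0.8,0,0,85],
    [0,0,0,0,0],
    [0,0,0,0,0],
    [0,0,0,0,0],
    [0,0,0,0,0],
    [0,0,0,0,0],
    [0,0,0,0,0],
    [0,0,0,0,0],
    [0,0,0,0,0],
  ],
)

```text
t: 43.8
eef_pos: [612.3, -385.6, 99.6]
orientation: [[-0.106, 0.001, 0.994], [-0.994, -0.0, -0.106], [0.0, -1.0, 0.001]]
force: [1.8, -0.3, -0.3]
width: 40.0
```

Emit:
servo_tool(
  increments=[
    [0,-1.0,0,0,0],
    [0,-3.0,0,0,0],
    [0,-5.0,0,0,0],
    [0,-5.0,0,0,0],
    [0,-5.0,0,0,0],
    [0,-2.5,0,0,0],
    [0,0,0,0,0],
  ],
)

```text
t: 44.68
eef_pos: [612.2, -386.2, 317.1]
orientation: [[-0.106, 0.004, 0.994], [-0.994, -0.002, -0.106], [0.001, -1.0, 0.004]]
force: [-0.3, -0.4, -1.8]
width: 39.9
```

```bash
python3 -c "
from h import *
plan(*st(45,125),315,-95.2)
snap('scene','pics/s29.png',(100,60,330,220),3)"
```

```text
t 44.7 pos [ 612.2 -386.2  317.1] yaw -96.09 w 39.9 F [-0.3 -0.4 -1.8]
spin -0.016  then dx -46.22 dy 0.21 dz -3.71 cm
```

View pics/s29.png

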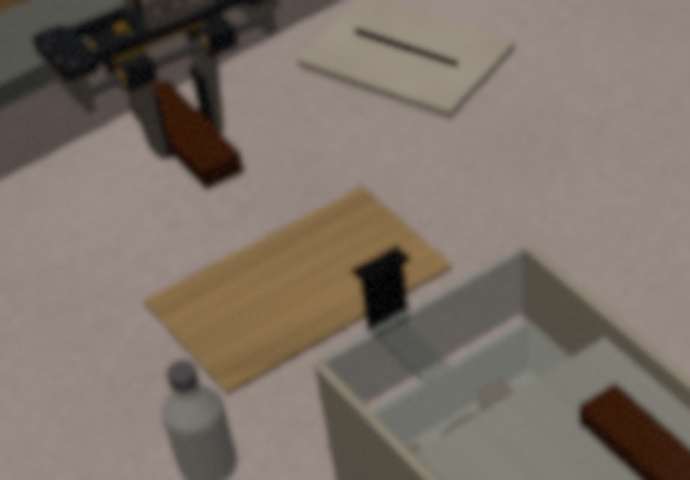

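Second blank held, board empty. Carry across.

Emit:
servo_tool(
  increments=[
    [-3.5,0,-0.3,-0.016,0],
    [-5.0,0,-0.4,0,0],
    [-5.0,0,-0.4,0,0],
    [-5.0,0,-0.4,0,0],
    [-5.0,0,-0.4,0,0],
    [-5.0,0,-0.4,0,0],
    [-5.0,0,-0.4,0,0],
    [-5.0,0,-0.4,0,0],
    [-5.0,0,-0.4,0,0],
    [-2.7,0,-0.2,0,0],
    [0,0,0,0,0],
    [0,0,0,0,0],
  ],
)

```text
t: 46.22
eef_pos: [616.7, 76.2, 313.3]
orientation: [[-0.092, -0.002, 0.996], [-0.996, -0.002, -0.092], [0.002, -1.0, -0.002]]
force: [0.2, -0.5, -1.4]
width: 39.9
```

```bash
python3 -c "
from h import *
plan(*st(45,125),228,-95.2)
snap('scene','pics/s30.png',(190,60,410,330),2)"
```

```text
t 46.2 pos [616.7  76.2 313.3] yaw -95.25 w 39.9 F [ 0.2 -0.5 -1.4]
spin -0.001  then dx -0.12 dy 8.53 dz 0.03 cm
```

View pics/s30.png

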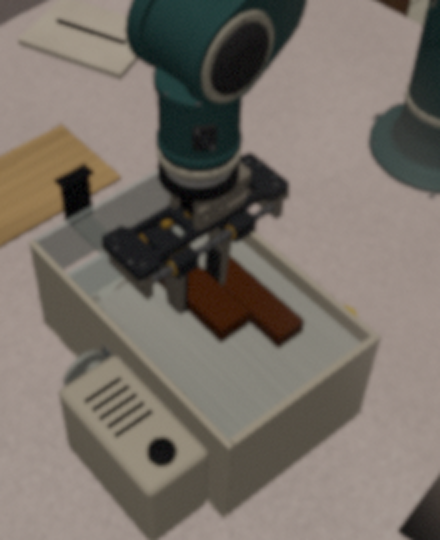

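Emit:
servo_tool(
  increments=[
    [0,2.5,0,0,0],
    [0,2.5,0,0,0],
    [0,2.0,0,0,0],
    [0,1.0,0,0,0],
    [0,0.4,0,0,0],
    [0,0,0,0,0],
    [0,0,0,0,0],
  ],
)

```text
t: 47.15
eef_pos: [617.7, 77.9, 231.2]
orientation: [[-0.09, 0.001, 0.996], [-0.996, 0.0, -0.09], [-0.0, -1.0, 0.001]]
force: [0.0, 0.3, -1.8]
width: 40.0
```

```bash
python3 -c "
from h import *
plan(*st(45,125),227,-95.2)
snap('scene','pics/s31.png',(190,60,410,330),2)"
```

```text
t 47.1 pos [617.7  77.9 231.2] yaw -95.16 w 40.0 F [ 0.   0.3 -1.8]
spin 0.001  then dx 0.05 dy 0.42 dz -0.05 cm
```

View pics/s31.png

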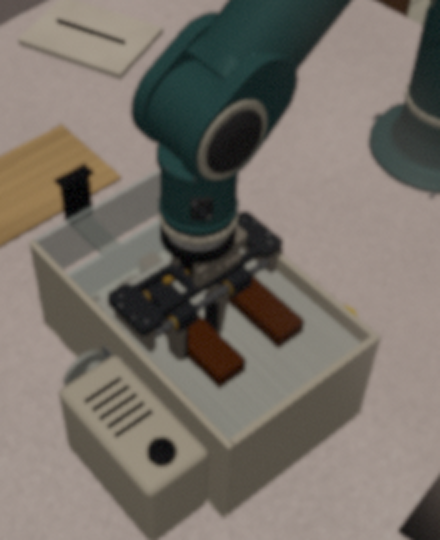

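Clear gap to the first blank. Lower the last 4 mm.

Emit:
servo_tool(
  increments=[
    [0,0.25,0,0,0],
    [0,0.25,0,0,0],
    [0,0,0,0,0],
    [0,0,0,0,0],
  ],
)

```text
t: 47.7
eef_pos: [617.4, 77.9, 226.5]
orientation: [[-0.09, 0.0, 0.996], [-0.996, 0.001, -0.09], [-0.001, -1.0, 0.0]]
force: [-2.5, -0.3, 6.8]
width: 40.1
```

Emit:
servo_tool(
  increments=[
    [0,0,0,0,50],
    [0,0,0,0,62],
    [0,0,0,0,62],
    [0,0,0,0,62],
    [0,0,0,0,62],
    [0,-2.0,0,0,62],
    [0,-4.0,0,0,62],
    [0,-5.0,0,0,62],
    [0,-3.0,0,0,62],
    [0,0,0,0,62],
  ],
)

```text
t: 48.95
eef_pos: [618.4, 77.5, 369.5]
orientation: [[-0.09, 0.007, 0.996], [-0.996, 0.002, -0.09], [-0.002, -1.0, 0.006]]
force: [0.0, 0.5, -0.1]
width: 57.1
```

```bash
python3 -c "
from h import *
plan(500,-250,420,-95.2)"
```

```text
t 49.0 pos [618.4  77.5 369.5] yaw -95.18 w 57.1 F [ 0.   0.5 -0.1]
spin 0.000  then dx 33.69 dy -5.05 dz -8.82 cm
```

Emit:
servo_tool(
  increments=[
    [4.5,-1.0,-1.0,0,62],
    [5.0,-1.0,-1.0,0,62],
    [5.0,-1.0,-1.0,0,62],
    [5.0,-1.0,-1.0,0,62],
    [5.0,-1.0,-1.0,0,62],
    [5.0,0,-1.0,0,62],
    [5.0,0,-1.0,0,62],
    [4.0,0,-1.0,0,62],
    [3.0,0,-1.0,0,62],
    [0,0,0,0,62],
  ],
)

```text
t: 50.2
eef_pos: [488.2, -329.8, 415.0]
orientation: [[-0.095, -0.001, 0.995], [-0.995, -0.0, -0.095], [0.001, -1.0, -0.001]]
force: [0.3, -0.0, -0.3]
width: 56.8
```

```bash
python3 -c "
from h import *
a=snap('top','pics/t32.png',None,1.4);b=snap('scene','pics/s32.png',None,1.4)
crop(a,90,115,370,275,2.8,'pics/t32a.png')
print(r.read_state()['t'])
np.set_printoptions(precision=0,suppress=True)
for A_,rc,k in rects(a,(0,90,40),(15,255,150),300):
    w=np.array([ray('top',*p,159)[:2] for p in cv2.boxPoints(rc)]); c,s=np.cos(A),np.sin(A)
    print(A_,((w-SO)@np.array([[c,-s],[s,c]])))
print(proj('top',[466,409,6]))"
```

```text
50.3
718.5 [[-65. 187.]
 [-26. 188.]
 [-27.  60.]
 [-65.  60.]]
680.0 [[ 25. 189.]
 [ 63. 190.]
 [ 63.  62.]
 [ 25.  61.]]
(np.float64(121.40896420603087), np.float64(244.8070998966977))
```

View pics/t32a.png

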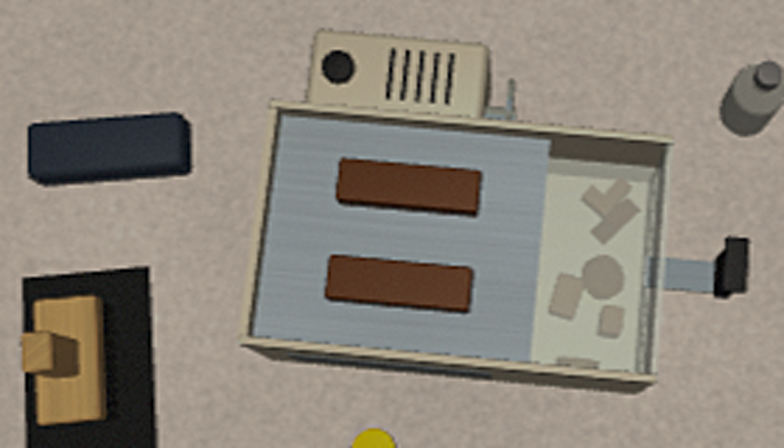

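View pics/s32.png

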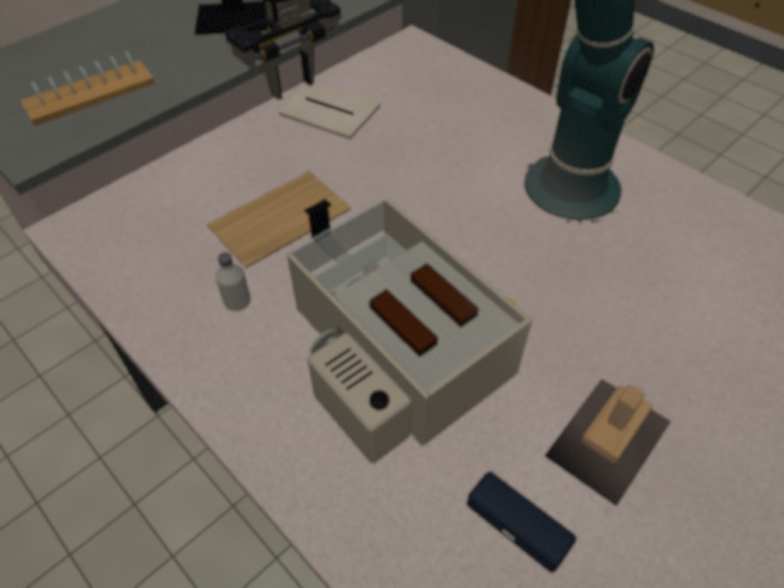

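Both blanks lie flat and apart on the bed, shutter home. In the top view the brush looks close to the mat's left edge, so I'll measure that with its height accounted for.

```bash
python3 -c "
from h import *
np.set_printoptions(precision=1,suppress=True)
a=np.load('last_top.npy'); crop(a,85,200,160,290,6,'pics/t33.png')
hsv=cv2.cvtColor(a,cv2.COLOR_RGB2HSV)
s=np.load('last_scene.npy'); crop(s,370,260,500,370,5,'pics/s33.png')"
```

```text
(no output)
```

View pics/t33.png

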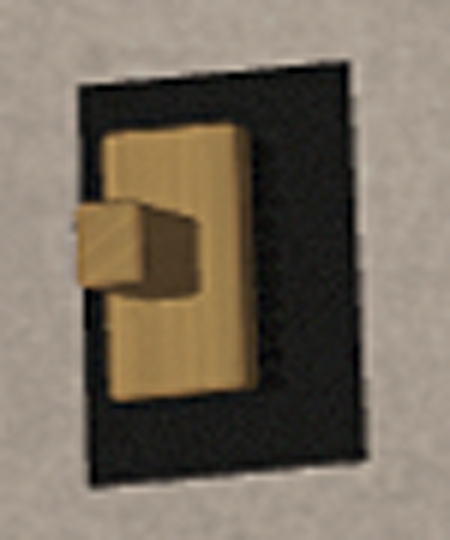

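View pics/s33.png

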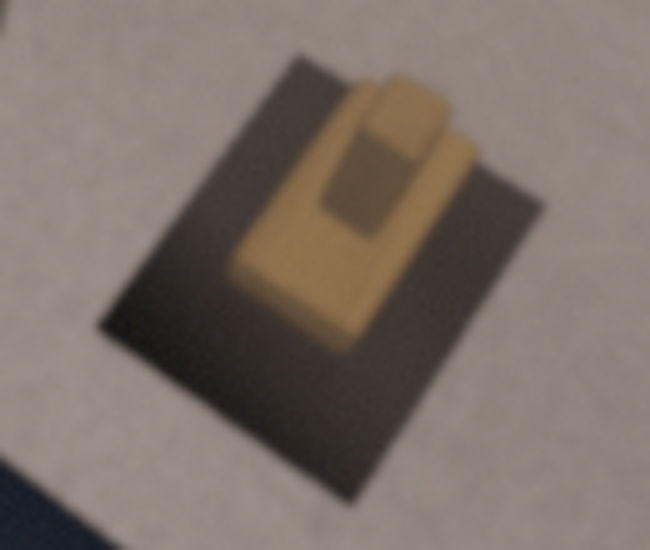

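```bash
python3 -c "
from h import *
np.set_printoptions(precision=1,suppress=True)
B=np.array([ray('top',*cr(x,y,85,200,6),68) for x,y in [(103,132),(243,124),(258,388),(112,402)]]);print(B,B.mean(0))
M=np.array([ray('top',*cr(x,y,85,200,6),6) for x,y in [(78,87),(350,62),(368,460),(91,488)]]);print(M,M.mean(0))
print('grip',ray('top',*cr(110,245,85,200,6),142))
f=[proj('scene',p) for p in B]; print([((u-370)*5,(v-260)*5) for u,v in f])"
```

```text
[[523.1 444.4  68. ]
 [527.  381.6  68. ]
 [409.2 367.4  68. ]
 [402.8 431.4  68. ]] [465.5 406.2  68. ]
[[553.4 482.8   6. ]
 [565.9 354.1   6. ]
 [378.8 335.    6. ]
 [365.6 462.5   6. ]] [465.9 408.6   6. ]
grip [465.1 408.1 142. ]
[(np.float64(357.60290737827745), np.float64(334.69056530263856)), (np.float64(228.437142385863), np.float64(243.72822012064745)), (np.float64(353.83327775718726), np.float64(60.6126646067824)), (np.float64(484.9165099409066), np.float64(140.25372493091936))]
```

Brush centre (465,406), yaw about 6°, against mat centre (466,409): upright, lengthwise, with about 30 mm margins. Handing in.

```bash
python3 -c "
from h import *
print(r.hand_in(), r.read_state()['t'])"
```

```text
the job is handed in; nothing more can be done
the job is handed in; nothing more can be done
```

The job is done and handed in at about 50 s, in the order asked.

- **Sweeping:** I swept all six offcuts into the hopper in two passes with the brush; the gripper never went near them.
- **Brush:** it stands upright and lengthwise on its mat. Its centre is within about 3 mm of the mat's centre, with margins of about 30 mm.
- **Shutter:** I pulled it out about 102 mm until it stopped moving, and the force rose to 29 N. I held it there for over a second, carried it home and released it. The pictures show it home with all six offcuts in the tray.
- **Blanks:** only two were present. Both lie flat on the bed, about 50 mm apart and at least 35 mm from any edge. The case and the bottle were not touched.

**Did not go as planned:** the fingers closed on the shutter pull's 22 mm cap instead of its 16 mm plate, even after I went 12 mm lower and gripped again. It held through the whole pull. No other check failed or disagreed. I saw no slackening of the grip and nothing knocked aside.

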